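# Scrap the worn gears and probe the gearbox seam

## Task

Clear the bench for the gearbox check: set all the worn gears on the tip-up tray, and once they are all on it lift its red handle so that they slide off into the wooden crate, then let the tray down level again. Then take the orange spring probe and run its tip along the dark stepped seam on the gearbox case, from the green dot to the red dot, slowly (about 3 cm a second), with the tip touching the seam lightly all the way, never bottoming the spring and never straying onto the metal beside it; finally hang the probe back in its holder. Leave everything else on the bench where it is.

Things in the scene. Friction and masses are not known exactly. Their poses are not given: they have to be found in the camera images.
- gear1: worn steel gear, about 0.28 kg, of which 2 to 4 are present (None: absent): toothed disc 66 mm across and 22 mm thick with a round hub 36 mm across on top (overall height 45 mm); starts hub up on the table. Origin: centre of the disc's flat underside, z along the hub
- gear2: worn steel gear, about 0.28 kg, of which 2 to 4 are present (None: absent): toothed disc 66 mm across and 22 mm thick with a round hub 36 mm across on top (overall height 45 mm); starts hub up on the table. Origin: centre of the disc's flat underside, z along the hub
- gear3: worn steel gear, about 0.28 kg, of which 2 to 4 are present (None: absent): toothed disc 66 mm across and 22 mm thick with a round hub 36 mm across on top (overall height 45 mm); starts hub up on the table. Origin: centre of the disc's flat underside, z along the hub
- gear4: worn steel gear, about 0.28 kg, of which 2 to 4 are present (None: absent): toothed disc 66 mm across and 22 mm thick with a round hub 36 mm across on top (overall height 45 mm); starts hub up on the table. Origin: centre of the disc's flat underside, z along the hub
- tray (a joint): angle of the hinged tip-up aluminium tray (rad): 0 = level, grows as the handle end is lifted, end stop 1.05. It falls back by itself when let go. The pieces slide off over the open lip at the hinge end, into the crate
- tray_load (a point): centre of the gear-carrying floor of the tray, on the floor surface (136 mm above the table when level). Frame turns with the tray: x points to the open lip (135 mm away), away from the handle; clear floor reaches 95 mm towards the handle and 100 mm to each side in y; walls 20 mm high on these three sides
- tray_handle (a point): middle of the tray's red round handle bar, 14 mm thick, 172 mm long along the tray's y, carried by two arms 80 mm either side of its middle; 52 mm of free space between bar and tray wall, and nothing below. 152 mm from tray_load towards -x; level with the tray floor
- stand_hinge (a point): point on the tray's hinge axis midway between its bearings, 130 mm above the table; fixed; the handle swings about it at 262 mm radius. Fixed frame: x from the handle to the crate, y along the hinge axis
- crate_near (a point): a point of the fixed slatted wooden scrap crate just beyond the tray's lip: on the crate's inner floor (18 mm above the table), midway along the wall nearest the tray. x points from here across the crate, away from the tray, y along the hinge. The inside measures 184 mm in x (0 to 184), 244 mm in y (122 to each side) and is 87 mm deep; a blue splash board stands behind it
- case: fixed gearbox case, block 220 (x) x 140 (y) x 60 mm high, one half gold and the other half bare aluminium. Origin: centre of its underside. The dark seam line on its flat top, 4 mm wide, where gold meets aluminium, is stepped: it runs along x at y = -30 mm from the green dot at x = -80 mm to x = 0, then along y to y = +30 mm, then along x at y = +30 mm to the red dot at x = +80 mm
- seam_a (a point): green start dot, 14 mm across, on the seam, on the top surface
- seam_d (a point): red end dot, 14 mm across, on the seam
- probe: upright spring probe, 0.13 kg: orange square handle 24 x 24 mm (flats along its x and y), from 6 to 76 mm above the origin; round collar 44 mm across, 6 mm thick, whose underside centre is the origin; below it a 10 mm shaft to 78 mm below the origin, then a brass spring plunger of 6 mm. z up the handle. It starts hanging by its collar in the holder
- probe_tip (a point): lowest point of the brass plunger, 100 mm below the probe's origin when free; rises towards the handle as it is pressed
- plunger (a joint): how far the plunger is pressed in (m): 0 = free, 0.010 = bottomed out; the spring gives about 0.8 N at first touch and 2.8 N at 10 mm
- holder_seat (a point): centre of the holder's top: the collar's underside centre belongs here. The holder is two upright grey walls 60 mm long (along x), 14 mm thick, with a 24 mm gap between them along y, 120 mm high on a black base plate 110 x 110 x 8 mm; fixed; the shaft hangs in the gap with the collar on both walls. Open above
- tape_roll: bystander: roll of masking tape lying flat, 110 mm across, 36 mm high
- bearing_race: bystander: bare steel bearing ring 84 mm across, 14 mm high
- wrench: bystander: wrench 200 mm long
- mallet: bystander: rubber mallet 230 mm long
- solvent: bystander: white bottle, red cap, 64 mm across, 190 mm high
- worm_shaft: bystander: steel worm shaft standing upright, 52 mm across, 160 mm high

How it is judged:
On the way, in this order (a step that is already met when the one before it is completed fails the run):
1. Every worn gear lies on the level tray together, released and at rest (x of gear1 in the frame of tray_load between -0.1 and 0.13 m and y of gear1 in the frame of tray_load between -0.1 and 0.1 m and z of gear1 in the frame of tray_load between -0.006 and 0.04 m and linear speed of each of gear1, gear2, gear3, gear4 below 0.05 m/s and contact force between the fingers and gear1 below 0.1 N and x of gear2 in the frame of tray_load between -0.1 and 0.13 m and y of gear2 in the frame of tray_load between -0.1 and 0.1 m and z of gear2 in the frame of tray_load between -0.006 and 0.04 m and contact force between the fingers and gear2 below 0.1 N and x of gear3 in the frame of tray_load between -0.1 and 0.13 m and y of gear3 in the frame of tray_load between -0.1 and 0.1 m and z of gear3 in the frame of tray_load between -0.006 and 0.04 m and contact force between the fingers and gear3 below 0.1 N and x of gear4 in the frame of tray_load between -0.1 and 0.13 m and y of gear4 in the frame of tray_load between -0.1 and 0.1 m and z of gear4 in the frame of tray_load between -0.006 and 0.04 m and contact force between the fingers and gear4 below 0.1 N and value of joint tray below 0.06 rad), for 0.3 s.
2. The tray is tipped up by its handle (value of joint tray above 0.6 rad), for 0.1 s.
3. All the gears are at rest in the crate and the tray is back down level (x of gear1 in the frame of crate_near between -0.004 and 0.188 m and y of gear1 in the frame of crate_near between -0.126 and 0.126 m and z of gear1 in the frame of crate_near between -0.006 and 0.08 m and linear speed of each of gear1, gear2, gear3, gear4 below 0.05 m/s and x of gear2 in the frame of crate_near between -0.004 and 0.188 m and y of gear2 in the frame of crate_near between -0.126 and 0.126 m and z of gear2 in the frame of crate_near between -0.006 and 0.08 m and x of gear3 in the frame of crate_near between -0.004 and 0.188 m and y of gear3 in the frame of crate_near between -0.126 and 0.126 m and z of gear3 in the frame of crate_near between -0.006 and 0.08 m and x of gear4 in the frame of crate_near between -0.004 and 0.188 m and y of gear4 in the frame of crate_near between -0.126 and 0.126 m and z of gear4 in the frame of crate_near between -0.006 and 0.08 m and value of joint tray below 0.06 rad), for 0.2 s.
4. The probe tip touches the seam at the green start dot (x of probe_tip in the frame of case between -0.088 and -0.072 m and y of probe_tip in the frame of case between -0.038 and -0.022 m and contact force between probe and case above 0.3 N), for 0.05 s.
5. The probe tip touches the seam at the middle of the first leg (x of probe_tip in the frame of case between -0.048 and -0.032 m and y of probe_tip in the frame of case between -0.038 and -0.022 m and contact force between probe and case above 0.3 N), for 0.05 s.
6. The probe tip touches the seam at the first corner (x of probe_tip in the frame of case between -0.008 and 0.008 m and y of probe_tip in the frame of case between -0.038 and -0.022 m and contact force between probe and case above 0.3 N), for 0.05 s.
7. The probe tip touches the seam at the middle of the cross leg (x of probe_tip in the frame of case between -0.008 and 0.008 m and y of probe_tip in the frame of case between -0.008 and 0.008 m and contact force between probe and case above 0.3 N), for 0.05 s.
8. The probe tip touches the seam at the second corner (x of probe_tip in the frame of case between -0.008 and 0.008 m and y of probe_tip in the frame of case between 0.022 and 0.038 m and contact force between probe and case above 0.3 N), for 0.05 s.
9. The probe tip touches the seam at the middle of the last leg (x of probe_tip in the frame of case between 0.032 and 0.048 m and y of probe_tip in the frame of case between 0.022 and 0.038 m and contact force between probe and case above 0.3 N), for 0.05 s.
10. The probe tip touches the seam at the red end dot (x of probe_tip in the frame of case between 0.072 and 0.088 m and y of probe_tip in the frame of case between 0.022 and 0.038 m and contact force between probe and case above 0.3 N), for 0.05 s.
At the end, for the whole second after the job is handed in: every gear present at rest inside the crate, below its rim; the tray level (under 0.06 rad); the probe hanging upright (within 0.15 rad) in the holder, collar on the walls (within 6 mm in height, 20 mm sideways), at rest (all of step 3 and horizontal distance between probe and holder_seat below 0.02 m and distance between probe and holder_seat below 0.022 m and z of probe in the frame of holder_seat between -0.006 and 0.006 m and angle between probe's own z axis and vertical below 0.15 rad and linear speed of probe below 0.03 m/s); the robot touches nothing.
It fails at once if the probe presses on the case with more than 10 N (spring bottomed hard) (contact force between probe and case above 10 N).
It fails at once if the probe touches the case more than 10 mm to the side of the seam (contact force between probe and case above 0.3 N and not ((x of probe_tip in the frame of case between -0.13 and 0.01 m and y of probe_tip in the frame of case between -0.04 and -0.02 m) or (x of probe_tip in the frame of case between -0.01 and 0.01 m and y of probe_tip in the frame of case between -0.04 and 0.04 m) or (x of probe_tip in the frame of case between -0.01 and 0.13 m and y of probe_tip in the frame of case between 0.02 and 0.04 m))).
It fails at once if the probe moves faster than 0.08 m/s while touching the case (contact force between probe and case above 0.3 N and linear speed of probe above 0.08 m/s).
It fails at once if a bystander (tape roll, bearing ring, wrench, mallet, bottle, worm shaft) is moved more than 40 mm (distance of any of tape_roll, bearing_race, wrench, mallet, solvent, worm_shaft from where it was at the start of the episode above 0.04 m).
Of gear1, gear2, gear3, gear4 only 2 to 4 are there at a start; the rules pass over those that are not, and their reading is None.
At some moment in a run one of gear1, gear2, gear3, gear4 may be knocked a few centimetres aside while the robot is not near it.
It also fails if it takes over 210 s, if anything falls off the work surface, if the arm or the gripper's body presses on something with over 40 N, if the wrist force passes 120 N, or if a joint passes its speed limit or range.

## Robot

A 6-joint arm with a two-finger parallel gripper is mounted at the origin on the work surface. World frame = base frame: x ahead of the robot, y to its left, z up, the work surface at z = 0. Lengths are in m, angles in rad, forces in N, time in s.
With the tool pointing down it reaches from about 0.375 to 0.9 m from the base axis. Payload 3.1 kg.
Tool frame: the origin (TCP) lies at the very end of the fingers, on their centre line; the grasp point (between the pads) lies 19 mm behind it; x points along the fingers, y is the direction in which the jaws open and shut, and the axes are right-handed (so a half turn about x gives the same grasp; the last joint's range is limited). The gripper opens to 85 mm and grips with 20 to 120 N. Pads are 22 mm wide; open, the fingers measure 114 mm over their backs; the gripper's body (76 mm by 85 mm) begins 54 mm behind the grasp point. The pads swing forward as they close: fully open they stand 13 mm farther back than shut.
Start: joints at [-1.431, 0.527, 1.433, -0, 1.181, -0.178], TCP at [0.196, -0.593, 0.231] pointing down, gripper open.
Joint ranges: [-3.08, 3.08], [-0.75, 2.2], [0.22, 2.44], [-1.43, 4.57], [0, 2.65], [-2.85, 2.85]. Speed limits (rad/s): [2.79, 2.79, 3.14, 3.14, 3.14, 3.14].

## Interface

Orientations are given as a unit quaternion [x, y, z, w].
In Python, from station import manip gives the robot as it stands.
- The arm moves only by the shell command python3 -m jog 'ROWS' [FORCE]. ROWS is a JSON object of lists of equal length, an entry for each row: "linear": the shift along the tool's x, y, z in cm, a list of three; "twist": the turn about the tool's x in rad; "claw": the opening, from -1 (shut) to 1 (fully open). A call has 1 to 20 rows; each row is the pose to reach, as a shift and turn from the pose commanded when the call began, along the tool's axes at that moment; what a row does not reach only later rows make up. A row lasts 1/12 s, in which the tool goes at most 41.7 mm and 7.16 degrees, less where a joint would pass 70% of its speed; a pose out of reach is approached as far as the arm can. A call with a gripper value outside its range is refused whole. The fingers move at their own pace and stop on an object; FORCE is the grip in N (left out, the last holds). Time passes only in rows, so rows that repeat a pose let the fingers close. It gives the time, the measured TCP pose, the force and the opening at its end, in the units of the state.
- manip.sense(): the state, without advancing time (a new reading comes with each control period).
- manip.snapshot(name): name is "scene" or "side" or "wrist"; returns a dict with "pixels" (480x640x3 uint8, red, green, blue), "camera_matrix" (3x3 intrinsics, pixels), "k1" (the pictures are not rectified: a ray, as slopes to the right and down, at radius r is drawn at 1 + k1 r^2 times it, then the intrinsics apply), "R" (3x3) and "t" (3): a world point X has camera coordinates R X + t. Camera axes: x right, y down, z forward; pixel columns grow to the right and rows downward; lengths in m; the calibration is good to about 2 mm. A picture is of the moment at which its call begins. There is no depth.
- manip.sign_off(): hands the job in, once; it reports no verdict.
The state is a dict: "t": time; "q": joint angles; "qd": joint speeds; "tau": joint torques, N m; "tcp_pos": TCP position; "tool_rot": TCP orientation; "force": force on the tool from outside, world axes, zero at the start; "ft_torque": the same for the moment, N m; "finger_gap": opening from 0.0 (shut) to 1.0 (fully open).
Only numpy, scipy, OpenCV 4.12 (cv2) and the standard library are available. Lean on these libraries where they do the work, as an engineer would, in place of code of your own. Each camera call takes 0.05 s, during which the arm holds its last target.

## Working session

There is one attempt and no reset: what is moved stays moved. The work goes in short steps, Python scripts to look and compute and a shell command to move; the robot and the scene stay as the last step left them, time stands still between calls to the robot, and variables do not carry over. Pictures are saved under pics/ and viewed, and the job is handed in when it is done.

```bash
ls; mkdir -p pics
python3 - <<'E'
from station import manip
import cv2
s=manip.sense()
for k,v in s.items(): print(k,v)
for n in ["scene","side","wrist"]:
    d=manip.snapshot(n); cv2.imwrite(f"pics/{n}0.png",d["pixels"][:,:,::-1]); print(n,d["camera_matrix"].tolist(),d["k1"],d["R"].tolist(),d["t"].tolist())
E
```

```text
pics
t 0.0
q [-1.43049345e+00  5.28489963e-01  1.43390123e+00 -1.92921411e-06
  1.18141135e+00 -1.78464417e-01]
qd [ 1.11650658e-03 -3.41315852e-05 -6.73232612e-04  7.44779941e-05
 -5.83970798e-04 -4.76912446e-04]
tau [ 1.51263492e-03 -4.42348945e+01 -1.78025633e+01 -1.82217391e-04
  8.50154349e-03 -2.71580582e-06]
tcp_pos [ 0.19581889 -0.59277354  0.23031935]
tool_rot [ 0.69815822  0.11300607 -0.69812967  0.11144371]
force [-0.88314222  0.0637969   0.03607528]
ft_torque [-0.01997119 -0.0139113   0.05135888]
finger_gap 1.001639566068411
scene [[464.0344103574975, 0.0, 319.44688349167666], [0.0, 464.0344103574975, 235.69826835088256], [0.0, 0.0, 1.0]] 0.019076887613191144 [[-0.8575429322379472, 0.5143819755872634, 0.005594869050026213], [0.4083625481320825, 0.6873280499318571, -0.6006830953672183], [-0.312826067730641, -0.512826807965237, -0.7994676456119847]] [0.5333318468642516, -0.13597174124983766, 1.3874264111245154]
side [[582.3414273035531, 0.0, 313.1086965388034], [0.0, 582.3414273035531, 244.15049686709244], [0.0, 0.0, 1.0]] -0.08152513374739194 [[-0.9813349767534498, -0.1922586674306821, -0.0042741312666557535], [-0.1377723008581683, 0.7183820591309193, -0.6818694964837968], [0.13416577997594095, -0.6685535295820361, -0.7314613602691866]] [0.5680546997686475, 0.20300312569234066, 1.513208241114254]
wrist [[422.2990701132128, 0.0, 323.5244239252335], [0.0, 422.2990701132128, 236.13252603189318], [0.0, 0.0, 1.0]] -0.06381780336372024 [[0.312828145781052, -0.9498055551255122, -0.0028211096943673722], [-0.9096206666028698, -0.30044505151049855, 0.2869198736787077], [-0.2733656783433875, -0.08719047238989354, -0.9579504305694988]] [-0.6243216911978533, -0.03767664358862958, 0.3798919191265961]
```

View pics/scene0.png

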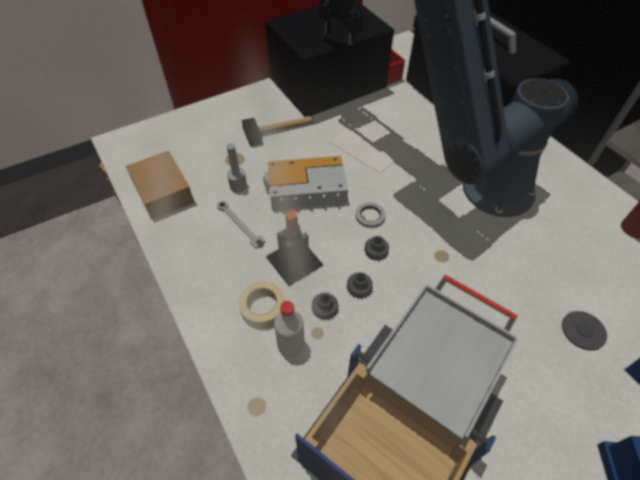

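View pics/side0.png

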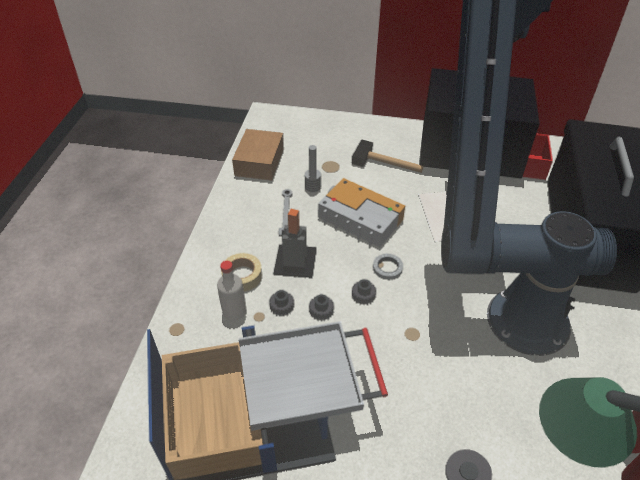

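View pics/wrist0.png

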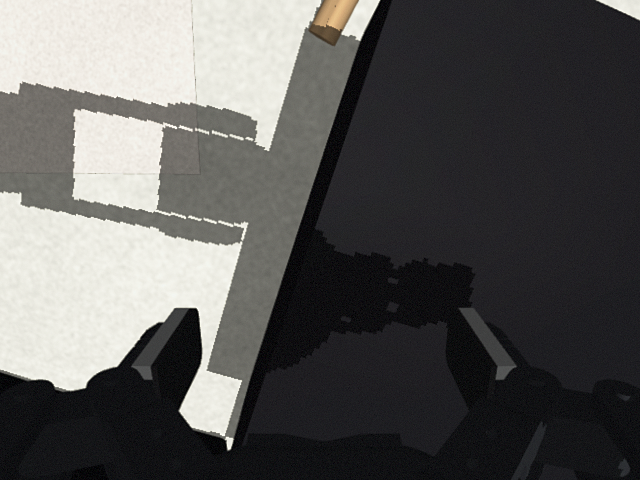

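Scene shows three gears at about (377,247), (360,285), (325,305), also in the side view at (364,291), (321,307), (282,302). Tray, crate, case and holder are visible in both. Next I'll enlarge the crops.

```bash
cat > h.py <<'E'
import numpy as np, cv2
from scipy.optimize import least_squares
from station import manip
def snap(n,name=None):
    d=manip.snapshot(n)
    if name: cv2.imwrite(f"pics/{name}.png",d["pixels"][:,:,::-1])
    return d
def proj(d,X):
    X=np.atleast_2d(X); c=X@np.array(d["R"]).T+np.array(d["t"]); s=c[:,:2]/c[:,2:]
    r2=(s**2).sum(1,keepdims=True); s=s*(1+d["k1"]*r2); K=np.array(d["camera_matrix"])
    return s*[K[0,0],K[1,1]]+[K[0,2],K[1,2]]
def ray(d,p):
    K=np.array(d["camera_matrix"]); y=(np.array(p,float)-[K[0,2],K[1,2]])/[K[0,0],K[1,1]]; s=y.copy()
    for _ in range(20): s=y/(1+d["k1"]*(s@s))
    R=np.array(d["R"]); return -R.T@np.array(d["t"]), R.T@np.array([s[0],s[1],1.])
def atz(d,p,z):
    o,v=ray(d,p); return o+v*(z-o[2])/v[2]
def tri(obs):
    A=np.zeros((3,3));b=np.zeros(3)
    for d,p in obs:
        o,v=ray(d,p); v=v/np.linalg.norm(v); P=np.eye(3)-np.outer(v,v); A+=P;b+=P@o
    return np.linalg.solve(A,b)
def crop(d,x0,y0,w,h,s,name,pts=None):
    im=d["pixels"][:,:,::-1][y0:y0+h,x0:x0+w].copy()
    im=cv2.resize(im,None,fx=s,fy=s,interpolation=cv2.INTER_CUBIC)
    if pts is not None:
        for p in pts:
            c=(int((p[0]-x0+.5)*s),int((p[1]-y0+.5)*s)); cv2.circle(im,c,3,(0,0,255),1); 
    for x in range((x0//20+1)*20,x0+w,20): cv2.putText(im,str(x),(int((x-x0+.5)*s),10),0,.35,(255,0,255),1); cv2.line(im,(int((x-x0+.5)*s),12),(int((x-x0+.5)*s),18),(255,0,255),1)
    for y in range((y0//20+1)*20,y0+h,20): cv2.putText(im,str(y),(0,int((y-y0+.5)*s)),0,.35,(255,0,255),1); cv2.line(im,(24,int((y-y0+.5)*s)),(30,int((y-y0+.5)*s)),(255,0,255),1)
    cv2.imwrite(f"pics/{name}.png",im)
E
python3 - <<'E'
from h import *
a=snap("scene");b=snap("side")
crop(a,300,220,110,110,5,"sc_g"); crop(b,250,260,150,80,5,"si_g")
crop(a,340,260,190,190,4,"sc_t"); crop(b,140,310,260,170,3,"si_t")
E
```

```text
(no output)
```

View pics/sc_g.png

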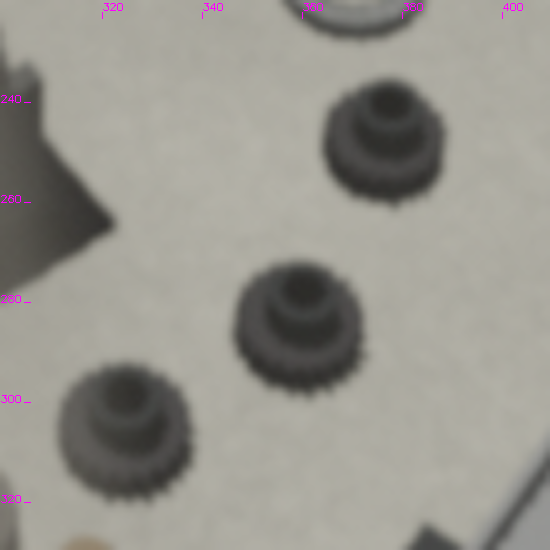

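View pics/si_g.png

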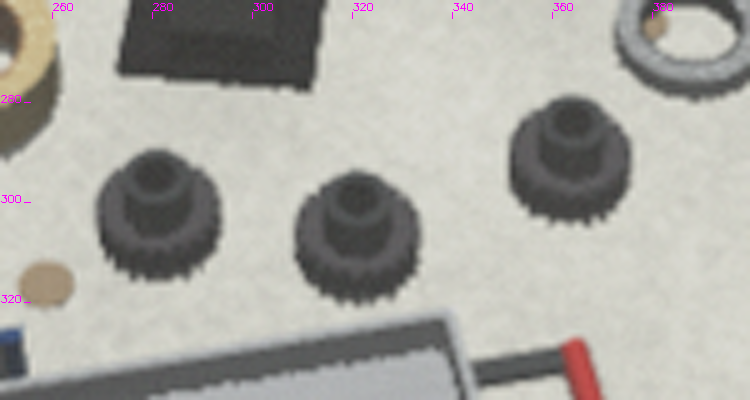

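View pics/sc_t.png

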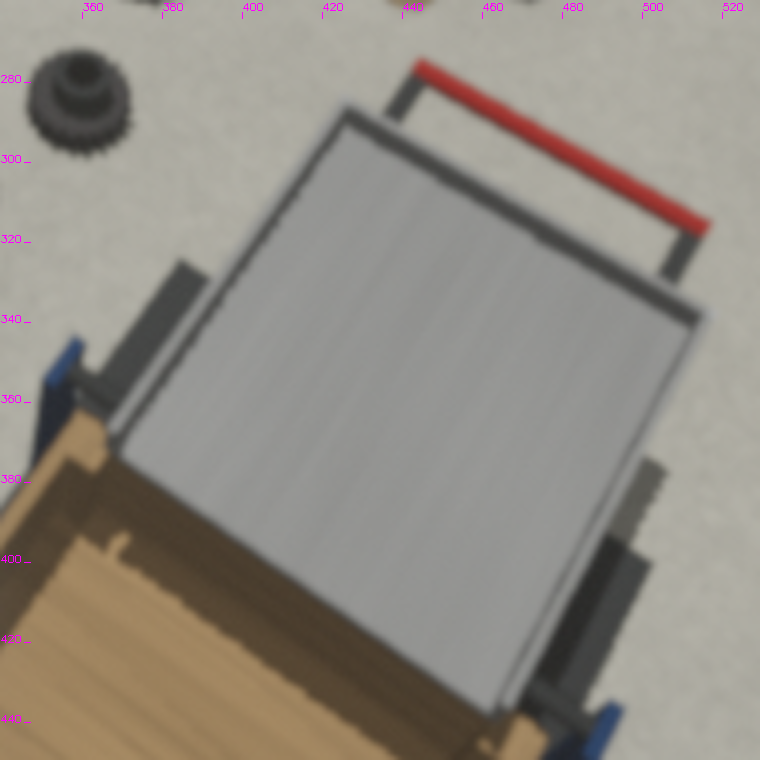

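View pics/si_t.png

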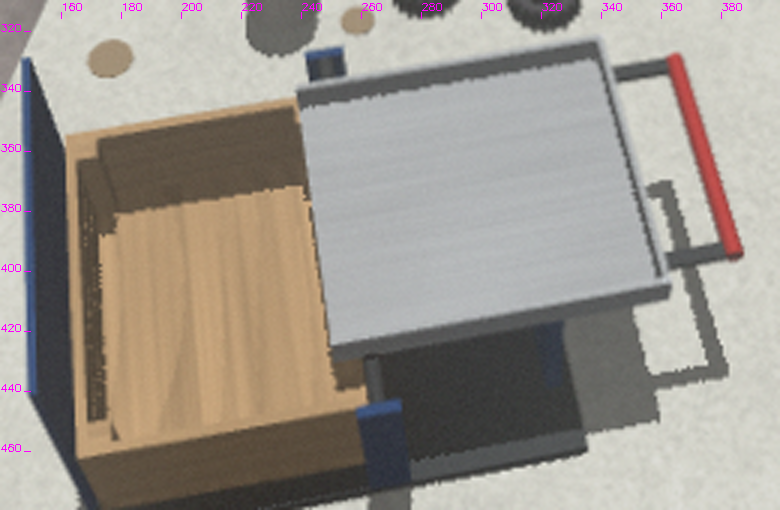

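Run:
```python
from h import *
a=snap("scene");b=snap("side")
S=lambda p:(300+p[0]/5-.5,220+p[1]/5-.5); D=lambda p:(250+p[0]/5-.5,260+p[1]/5-.5)
for n,p,q in [("R",(390,103),(573,120)),("M",(303,288),(359,190)),("L",(126,397),(155,172))]:
    print(n,atz(a,S(p),.045).round(4),atz(b,D(q),.045).round(4),tri([(a,S(p)),(b,D(q))]).round(4))
T=lambda p:(340+p[0]/4-.5,260+p[1]/4-.5);U=lambda p:(140+p[0]/3-.5,310+p[1]/3-.5)
# handle ends
for n,p,q in [("h1",(420,68),(675,60)),("h2",(705,228),(736,252)),("lip1",(118,455),(300,98)),("lip2",(500,714),(333,352))]:
    print(n,tri([(a,T(p)),(b,U(q))]).round(4), atz(a,T(p),.136).round(4),atz(b,U(q),.136).round(4))
```

```text
R [ 0.4401 -0.0075  0.045 ] [ 0.4424 -0.0095  0.045 ] [ 0.4423 -0.0053  0.0496]
M [0.543  0.0636 0.045 ] [0.5456 0.0581 0.045 ] [0.5451 0.0655 0.0523]
L [0.6502 0.0711 0.045 ] [0.6526 0.0666 0.045 ] [0.6515 0.073  0.0516]
h1 [0.4187 0.2036 0.1402] [0.4166 0.2026 0.136 ] [0.4186 0.2    0.136 ]
h2 [0.3543 0.3567 0.1396] [0.3521 0.3563 0.136 ] [0.3541 0.3544 0.136 ]
lip1 [0.6901 0.2986 0.147 ] [0.689  0.2989 0.136 ] [0.6917 0.2881 0.136 ]
lip2 [0.6121 0.485  0.1438] [0.609  0.4846 0.136 ] [0.6137 0.4816 0.136 ]
```

```bash
cat >> h.py <<'E'
from scipy.spatial.transform import Rotation as Ro
def tool(s=None):
    s=s or manip.sense(); return np.array(s["tcp_pos"]),Ro.from_quat(s["tool_rot"]).as_matrix()
def go(X,jaw=None):
    "print shift in tool cm to reach TCP X; jaw = wanted world angle (deg, mod 180) of tool y"
    p,R=tool(); l=R.T@(np.array(X)-p)*100; cur=np.degrees(np.arctan2(R[1,1],R[0,1]))
    out=[f"tcp {p.round(4)} jaw {cur:.1f} linear {l.round(2)}"]
    if jaw is not None:
        dw=(jaw-cur+90)%180-90   # world +z turn; tool x is down => twist = -dw
        out.append(f"twist {-np.radians(dw):.3f} q6 {manip.sense()['q'][5]:.2f}")
    print(*out)
E
python3 - <<'E'
from h import *
print(tool()[1].round(3)); go([.441,-.008,.28],22.6+90)
a=snap("scene");b=snap("side")
crop(a,220,130,150,160,4,"sc_c"); crop(b,260,130,160,150,4,"si_c")
E
```

```text
[[-0.     0.313 -0.95 ]
 [ 0.001 -0.95  -0.313]
 [-1.    -0.001 -0.   ]]
tcp [ 0.1959 -0.5933  0.231 ] jaw -71.7 linear [ -4.87 -47.9  -41.62] twist -0.076 q6 -0.18
```

View pics/sc_c.png

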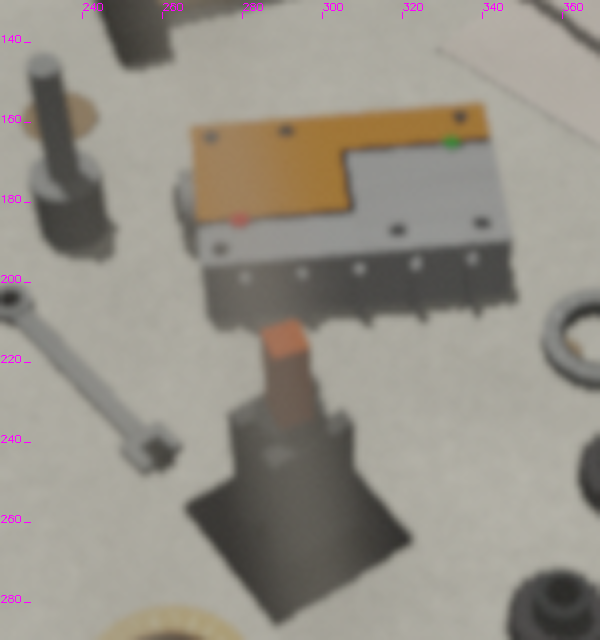

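View pics/si_c.png

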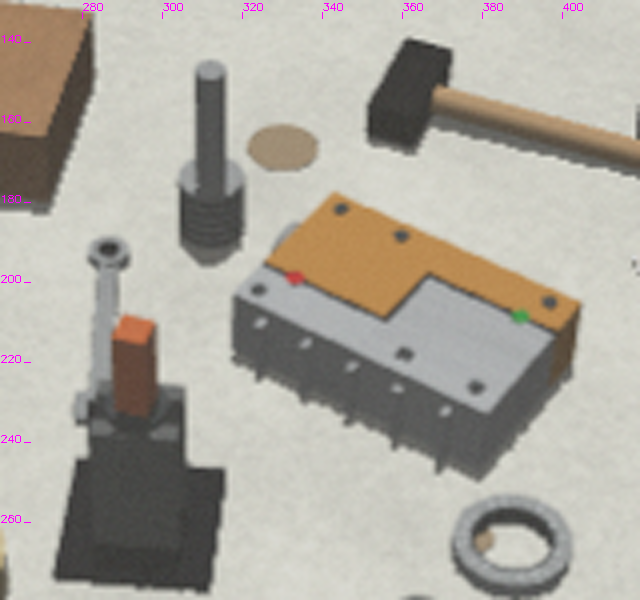

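```bash
python3 -m jog '{"linear":[[-5,-4,-3.5],[-5,-8,-7],[-5,-12,-10.5],[-5,-16,-14],[-5,-20,-17.5],[-5,-24,-21],[-5,-28,-24.5],[-5,-32,-28],[-5,-36,-31.5],[-5,-40,-35],[-5,-43,-37.5],[-5,-45,-39.5],[-5,-45,-39.5],[-5,-45,-39.5]],"twist":[0,0,0,0,0,0,0,0,0,0,0,0,0,0],"claw":[1,1,1,1,1,1,1,1,1,1,1,1,1,1]}' 40
python3 - <<'E'
from h import *
go([.441,-.008,.1]); w=snap("wrist","w1")
pts=proj(w,[[.4412,-.0085,.045],[.544,.061,.045],[.6514,.069,.045]]);print(pts)
E
```

```text
t: 1.62
tcp_pos: [0.4191, -0.0667, 0.2817]
tool_rot: [0.699, 0.112, -0.698, 0.112]
force: [0.1, 0.4, -0.0]
finger_gap: 0.997
tcp [ 0.4191 -0.0667  0.2817] jaw -71.7 linear [18.17 -4.91 -3.91]
[[ 268.22002632  149.29638484]
 [ 222.65463728    3.32635537]
 [ 250.25335573 -139.00454607]]
```

View pics/w1.png

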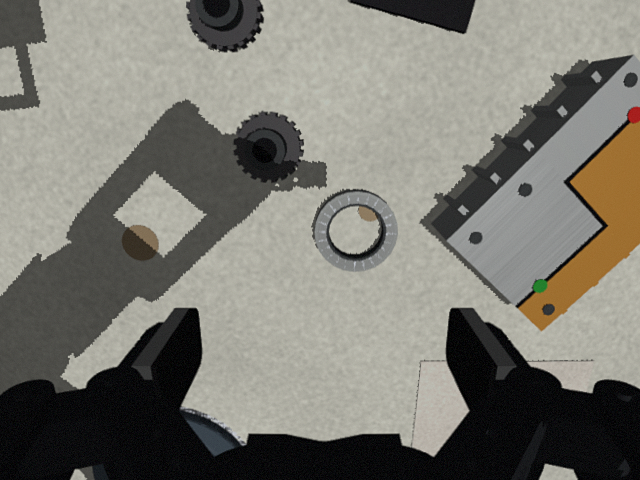

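Wrist view: gear R's bore is at (264,151) and M's at about (218,7). The green dot is at (540,286) and the red dot at (635,115). This agrees with my projections to about 4 px.

Run:
```python
from h import *
w=snap("wrist"); a=snap("scene"); b=snap("side")
for p in [(264,150.5),(218,7)]: print(atz(w,p,.045).round(4))
for p in [(540,286),(635,115)]: print(atz(w,p,.06).round(4))
print("sc",atz(a,(332,165),.06).round(4),atz(a,(279.5,184.5),.06).round(4))
print("si",atz(b,(389.3,208.5),.06).round(4),atz(b,(333,199),.06).round(4))
g=atz(w,(264,150.5),.045); go([g[0],g[1],.06]); go([g[0],g[1],.026])
```

```text
[0.441  0.0036 0.045 ]
[0.5419 0.0737 0.045 ]
[ 0.406  -0.2806  0.06  ]
[ 0.5761 -0.2901  0.06  ]
sc [ 0.4043 -0.2919  0.06  ] [ 0.5735 -0.3014  0.06  ]
si [ 0.4065 -0.2946  0.06  ] [ 0.5772 -0.3039  0.06  ]
tcp [ 0.4188 -0.0675  0.2814] jaw -71.5 linear [22.14 -6.05 -4.37]
tcp [ 0.4188 -0.0675  0.2814] jaw -71.5 linear [25.54 -6.06 -4.37]
```

Run:
```python
from h import *
for i in range(2):
    w=snap("wrist",f"w2{i}"); print(w["t"],w["R"].tolist()); g=atz(w,(264,150.5),.045); print(g,proj(w,g),proj(w,[.4412,-.0085,.045]), proj(w,[.544,.061,.045]))
    print(tool()[0])
```

```text
[-0.19735104  0.3075623   0.53485824] [[0.31685974612345064, -0.9484723953108133, -0.0001289183958158183], [-0.9084845683849367, -0.30353990737422454, 0.28726175108720003], [-0.27249897301277975, -0.09090456514728841, -0.9578521126679027]]
[ 0.43833333 -0.00601429  0.045     ] [[264.  150.5]] [[267.60063474 148.28130647]] [[222.54636735   1.80355742]]
[ 0.4185984  -0.06874549  0.28137449]
[-0.19734893  0.30750361  0.53484275] [[0.31419081188166065, -0.9493598446779992, -0.00013799315298468435], [-0.909297402858389, -0.3009739127707466, 0.28738986931772237], [-0.2728779340366924, -0.09016977955187823, -0.957813679152388]]
[ 0.43826937 -0.00726834  0.045     ] [[264.  150.5]] [[266.25695275 147.75512855]] [[220.68459948   1.32669671]]
[ 0.4184477  -0.06949855  0.28134317]
```

```bash
python3 -m jog '{"linear":[[0,0,0],[0,0,0],[0,0,0],[0,0,0],[0,0,0],[0,0,0]],"twist":[0,0,0,0,0,0],"claw":[1,1,1,1,1,1]}'
python3 - <<'E'
from h import *
for i in range(3):
    w=snap("wrist",f"w3{i}"); print(w["t"]);print(tool()[0])
crop(w,180,80,140,120,5,"w3c")
E
```

```text
t: 2.42
tcp_pos: [0.4185, -0.0691, 0.2813]
tool_rot: [-0.698, -0.112, 0.698, -0.112]
force: [-0.1, -0.4, 0.5]
finger_gap: 0.998
[-0.19654168  0.30780018  0.53492225]
[ 0.41855135 -0.06893706  0.28126272]
[-0.19654222  0.30780939  0.53492327]
[ 0.41856052 -0.06883587  0.28125062]
[-0.19654451  0.30781677  0.53492393]
[ 0.41857609 -0.06873978  0.2812388 ]
```

View pics/w32.png

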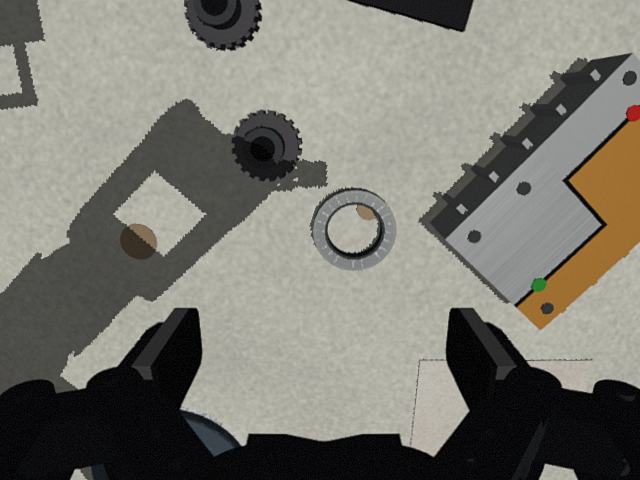

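View pics/w3c.png

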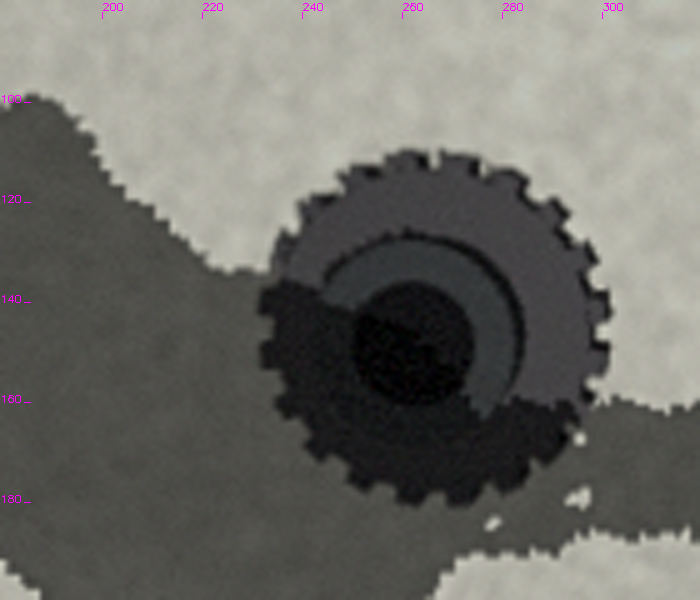

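Settled view: R's bore is at (262,148.5), M's at about (214.5,5), the green dot at (539,285) and the red dot at (634,113).

Run:
```python
from h import *
w=snap("wrist")
for p in [(262,148.3),(214.5,5)]: print(atz(w,p,.045).round(4))
for p in [(539,285),(634,113)]: print(atz(w,p,.06).round(4))
print(tool()[1].round(4))
g=atz(w,(262,148.3),.045);  go([g[0],g[1],.026])
```

```text
[ 0.4396 -0.0049  0.045 ]
[0.5399 0.0651 0.045 ]
[ 0.4019 -0.29    0.06  ]
[ 0.5727 -0.2999  0.06  ]
[[-0.      0.3134 -0.9496]
 [ 0.     -0.9496 -0.3134]
 [-1.     -0.      0.    ]]
tcp [ 0.4186 -0.0687  0.2813] jaw -71.7 linear [25.53 -5.4  -4.  ]
```

```bash
python3 -m jog '{"linear":[[3,-1.5,-1],[6,-3,-2],[9,-4.5,-3],[12,-5.3,-4],[15,-5.3,-4],[18,-5.3,-4],[19.5,-5.3,-4],[19.5,-5.3,-4],[19.5,-5.3,-4],[19.5,-5.3,-4],[19.5,-5.3,-4],[19.5,-5.3,-4]],"twist":[0,0,0,0,0,0,0,0,0,0,0,0],"claw":[1,1,1,1,1,1,1,1,1,1,1,1]}'
python3 - <<'E'
from h import *
w=snap("wrist","w4"); go([.4400,-.006,.026]); print(proj(w,[.44,-.006,.045]))
E
```

```text
t: 3.62
tcp_pos: [0.441, -0.0061, 0.0875]
tool_rot: [0.699, 0.112, -0.697, 0.113]
force: [-0.2, -0.1, -0.2]
finger_gap: 1.002
tcp [ 0.4408 -0.0061  0.0874] jaw -71.7 linear [ 6.14 -0.04  0.09]
[[321.31368193 272.62032891]]
```

View pics/w4.png

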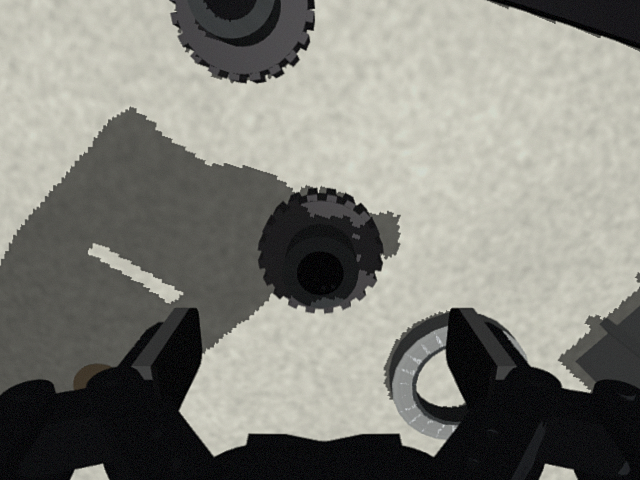

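The bore is at (321,273), exactly where predicted. The bearing ring is only 14 mm high, below the fingertips. Descending to grip the hub.

```bash
python3 -m jog '{"linear":[[2,0,0],[4,0,0],[5.5,0,0],[6.1,0,0],[6.1,0,0],[6.1,0,0],[6.1,0,0],[6.1,0,0],[6.1,0,0],[6.1,0,0],[6.1,0,0],[6.1,0,0],[6.1,0,0]],"twist":[0,0,0,0,0,0,0,0,0,0,0,0,0],"claw":[1,1,1,1,1,-1,-1,-1,-1,-1,-1,-1,-1]}' 45; python3 -m jog '{"linear":[[-1,0,0],[-3,0,0],[-6,0,0],[-9,0,0],[-12,0,0],[-15,0,0],[-18,0,0],[-19,0,0],[-19,0,0],[-19,0,0]],"twist":[0,0,0,0,0,0,0,0,0,0],"claw":[-1,-1,-1,-1,-1,-1,-1,-1,-1,-1]}'
python3 - <<'E'
from h import *
w=snap("wrist","w5"); print(tool()[0], manip.sense()["finger_gap"],manip.sense()["force"])
E
```

```text
t: 4.75
tcp_pos: [0.4402, -0.0058, 0.0263]
tool_rot: [0.699, 0.112, -0.698, 0.112]
force: [-0.8, 0.8, 7.0]
finger_gap: 0.406
t: 5.58
tcp_pos: [0.4394, -0.0056, 0.2154]
tool_rot: [0.698, 0.112, -0.698, 0.112]
force: [-0.5, 0.4, -3.6]
finger_gap: 0.405
[ 0.4387723  -0.00551093  0.21456181] 0.4035443945441331 [-0.11543523 -0.44294498 -3.50772971]
```

View pics/w5.png

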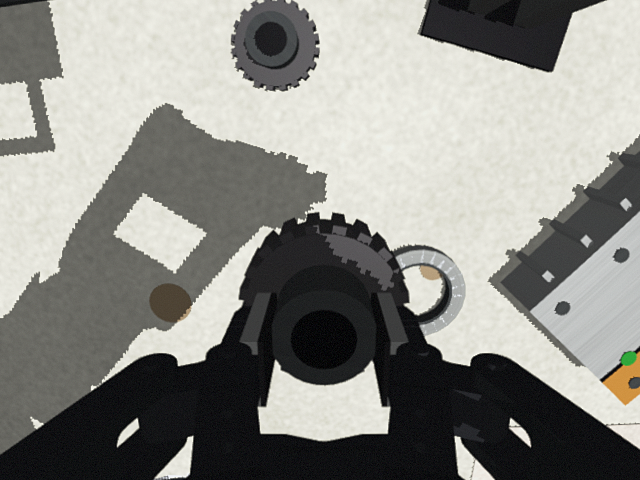

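Run:
```python
from h import *
go([.553,.403,.24]); go([.553,.403,.164])
```

```text
tcp [ 0.4388 -0.0055  0.2146] jaw -71.7 linear [ -2.55 -35.22 -23.65]
tcp [ 0.4388 -0.0055  0.2146] jaw -71.7 linear [  5.05 -35.21 -23.66]
```

```bash
python3 -m jog '{"linear":[[-2.5,-2,-1.4],[-2.5,-5,-3.5],[-2.5,-8,-5.5],[-2.5,-11,-7.5],[-2.5,-14,-9.5],[-2.5,-17,-11.5],[-2.5,-20,-13.5],[-2.5,-23,-15.5],[-2.5,-26,-17.5],[-2.5,-29,-19.5],[-2.5,-32,-21.5],[-2.5,-34,-23],[-2.5,-35.2,-23.6],[-2.5,-35.2,-23.6],[-2.5,-35.2,-23.6],[-2.5,-35.2,-23.6],[-2.5,-35.2,-23.6],[-2.5,-35.2,-23.6],[-2.5,-35.2,-23.6],[-2.5,-35.2,-23.6]],"twist":[0,0,0,0,0,0,0,0,0,0,0,0,0,0,0,0,0,0,0,0],"claw":[-1,-1,-1,-1,-1,-1,-1,-1,-1,-1,-1,-1,-1,-1,-1,-1,-1,-1,-1,-1]}'
python3 - <<'E'
from h import *
w=snap("wrist","w6"); a=snap("scene","s6");b=snap("side","d6"); go([.553,.403,.164])
E
```

```text
t: 7.3
tcp_pos: [0.5539, 0.4017, 0.2406]
tool_rot: [0.698, 0.112, -0.698, 0.112]
force: [-0.2, -0.8, -2.9]
finger_gap: 0.397
tcp [0.5538 0.4022 0.2405] jaw -71.8 linear [ 7.65 -0.11  0.06]
```

View pics/w6.png

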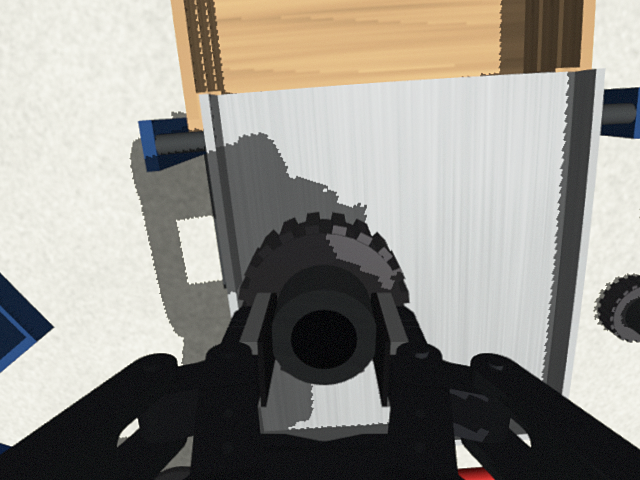

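View pics/d6.png

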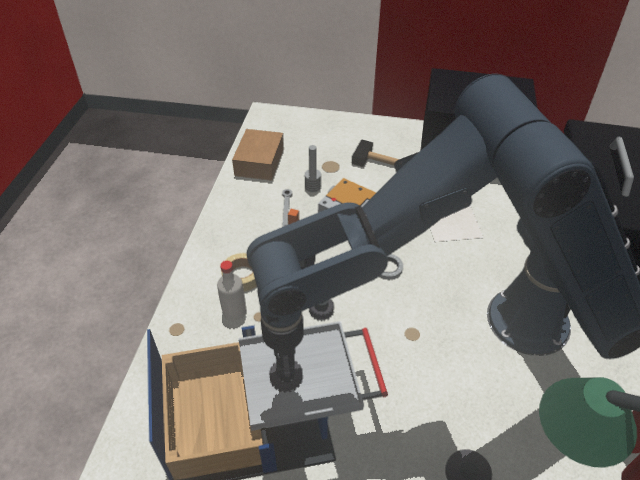

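Run:
```python
from h import *
w=snap("wrist")
c,s=np.cos(np.radians(22.6)),np.sin(np.radians(22.6)); x=np.array([c,s,0]);y=np.array([-s,c,0]);o=np.array([.526,.338,.136])
for t in [(.135,.1),(.135,-.1),(0,-.1),(.135,.1)]: print(t,proj(w,o+x*t[0]+y*t[1]).round(1))
for p in [(220,95),(567,73.5),(556,270)]:
    v=atz(w,p,.136)-o; print(p,v@x,v@y)
v=tool()[0]-o; print(v@x,v@y)
```

```text
(0.135, 0.1) [[219.6  96.1]]
(0.135, -0.1) [[573.7  70.7]]
(0, -0.1) [[556.6 291.1]]
(0.135, 0.1) [[219.6  96.1]]
(220, 95) 0.13554993353210396 0.09970778647386164
(567, 73.5) 0.1336782563636981 -0.096124176922595
(556, 270) 0.014832758033315407 -0.09826637879650642
0.050391637729288646 0.04862431857842748
```

The tray model matches the image within about 3 mm, so I'll lower and release.

```bash
python3 -m jog '{"linear":[[2,0,0],[4,0,0],[6,0,0],[7,0,0],[7.7,0,0],[7.7,0,0],[7.7,0,0],[7.7,0,0],[7.7,0,0],[7.7,0,0],[7.7,0,0],[6,0,0],[3,0,0],[0,0,0],[-2,0,0],[-2,0,0]],"twist":[0,0,0,0,0,0,0,0,0,0,0,0,0,0,0,0],"claw":[-1,-1,-1,-1,-1,-1,-1,0.3,0.3,0.3,0.3,0.3,1,1,1,1]}'
python3 - <<'E'
from h import *
w=snap("wrist","w7"); go([.541,.066,.27])
a=snap("scene"); crop(a,290,210,260,240,3,"s7")
E
```

```text
t: 8.83
tcp_pos: [0.5567, 0.404, 0.2669]
tool_rot: [0.702, 0.114, -0.694, 0.111]
force: [0.0, 1.0, 0.6]
finger_gap: 0.999
tcp [0.5555 0.4033 0.2641] jaw -71.7 linear [-0.72 31.58 11.95]
```

View pics/w7.png

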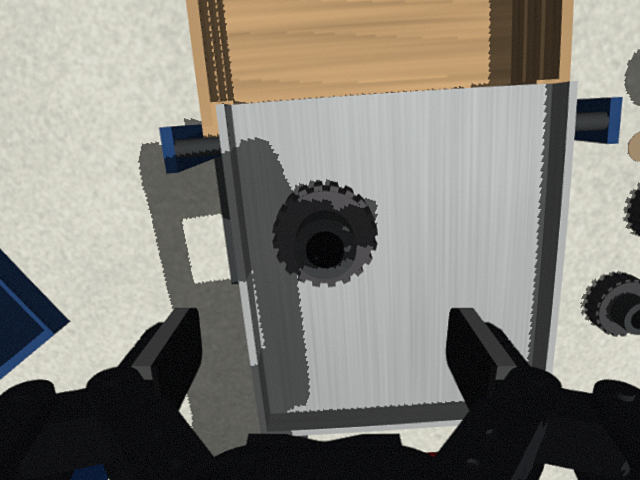

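View pics/s7.png

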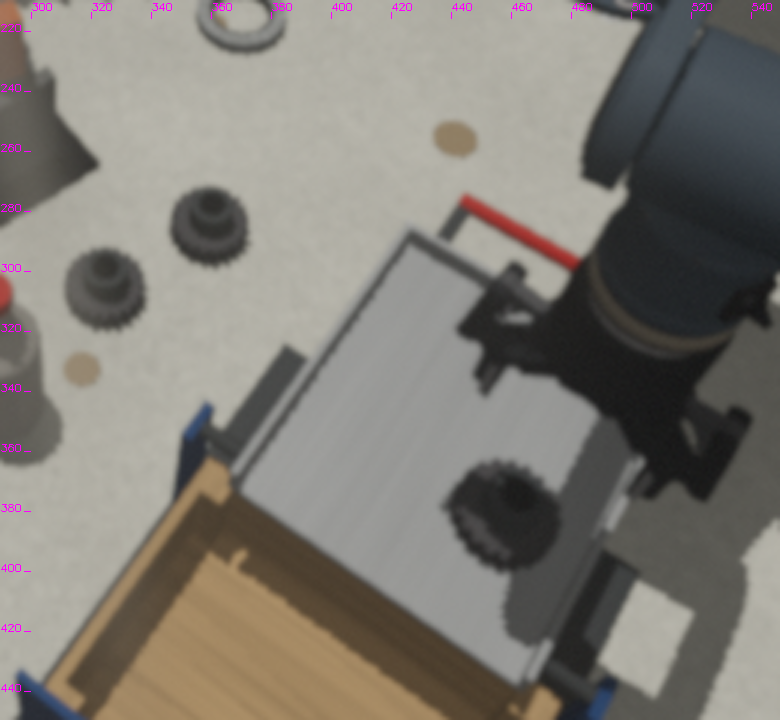

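```bash
python3 -m jog '{"linear":[[0,3,1.1],[0,6,2.2],[0,9,3.4],[0,12,4.5],[0,15,5.7],[0,18,6.8],[0,21,7.9],[0,24,9.1],[1,27,10.2],[3,29.5,11.2],[6,31.6,12],[9,31.6,12],[12,31.6,12],[15,31.6,12],[17,31.6,12],[17.4,31.6,12],[17.4,31.6,12],[17.4,31.6,12],[17.4,31.6,12],[17.4,31.6,12]],"twist":[0,0,0,0,0,0,0,0,0,0,0,0,0,0,0,0,0,0,0,0],"claw":[1,1,1,1,1,1,1,1,1,1,1,1,1,1,1,1,1,1,1,1]}'
python3 - <<'E'
from h import *
w=snap("wrist","w8"); go([.541,.066,.028]); print(proj(w,[.541,.066,.045]))
E
```

```text
t: 10.6
tcp_pos: [0.5399, 0.0648, 0.0877]
tool_rot: [0.699, 0.112, -0.697, 0.113]
force: [-0.2, 0.6, -0.2]
finger_gap: 0.996
tcp [0.5398 0.0648 0.0877] jaw -71.7 linear [ 5.97 -0.08 -0.14]
[[320.44565826 267.89887273]]
```

View pics/w8.png

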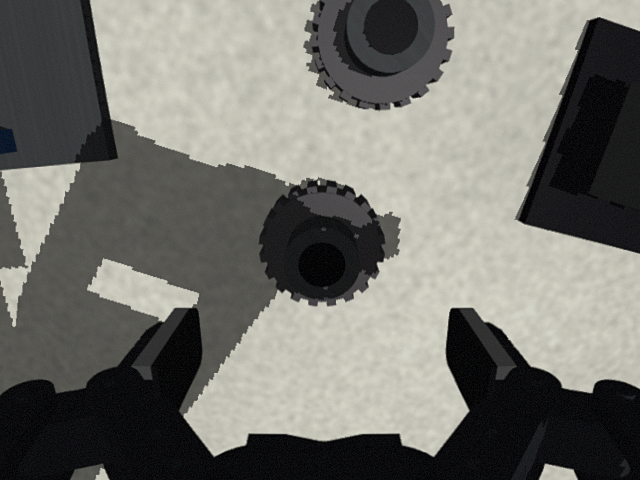

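The bore is at (322,264.5), within about 1 mm. Grip it.

```bash
python3 -m jog '{"linear":[[2,0,-0.2],[4,0,-0.2],[5.5,0,-0.2],[6.0,0,-0.2],[6.0,0,-0.2],[6.0,0,-0.2],[6.0,0,-0.2],[6.0,0,-0.2],[6.0,0,-0.2],[6.0,0,-0.2],[6.0,0,-0.2],[6.0,0,-0.2],[6.0,0,-0.2]],"twist":[0,0,0,0,0,0,0,0,0,0,0,0,0],"claw":[1,1,1,1,1,-1,-1,-1,-1,-1,-1,-1,-1]}' 45; python3 -m jog '{"linear":[[-1,0,0],[-3,0,0],[-6,0,0],[-9,0,0],[-12,0,0],[-15,0,0],[-18,0,0],[-21,0,0],[-21,0,0],[-21,0,0],[-21,0,0]],"twist":[0,0,0,0,0,0,0,0,0,0,0],"claw":[-1,-1,-1,-1,-1,-1,-1,-1,-1,-1,-1]}'
python3 - <<'E'
from h import *
w=snap("wrist","w9"); go([.5914,.3112,.165])
E
```

```text
t: 11.73
tcp_pos: [0.5413, 0.0655, 0.0274]
tool_rot: [0.699, 0.112, -0.698, 0.112]
force: [-0.6, 1.1, 5.0]
finger_gap: 0.403
t: 12.65
tcp_pos: [0.5392, 0.0655, 0.2353]
tool_rot: [-0.697, -0.112, 0.699, -0.112]
force: [-0.2, 0.7, -3.0]
finger_gap: 0.399
tcp [0.5389 0.0655 0.2346] jaw -71.7 linear [  6.94 -21.68 -12.72]
```

View pics/w9.png

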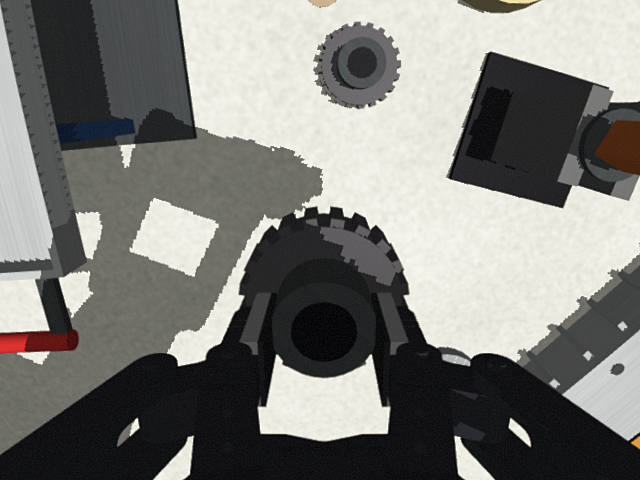

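```bash
python3 -m jog '{"linear":[[0,-2,-1.2],[0,-5,-3],[0,-8,-4.7],[0,-11,-6.5],[0,-14,-8.2],[0,-17,-10],[0,-19.5,-11.5],[0,-21.6,-12.7],[0,-21.6,-12.7],[0,-21.6,-12.7],[0,-21.6,-12.7],[0,-21.6,-12.7],[0,-21.6,-12.7],[0,-21.6,-12.7],[0,-21.6,-12.7]],"twist":[0,0,0,0,0,0,0,0,0,0,0,0,0,0,0],"claw":[-1,-1,-1,-1,-1,-1,-1,-1,-1,-1,-1,-1,-1,-1,-1]}'
python3 - <<'E'
from h import *
w=snap("wrist","w10"); go([.5914,.3112,.1645])
E
```

```text
t: 13.95
tcp_pos: [0.5937, 0.3094, 0.2365]
tool_rot: [-0.698, -0.112, 0.698, -0.112]
force: [-1.0, 0.2, -2.6]
finger_gap: 0.401
tcp [0.5938 0.3096 0.2365] jaw -71.8 linear [ 7.2  -0.23  0.18]
```

View pics/w10.png

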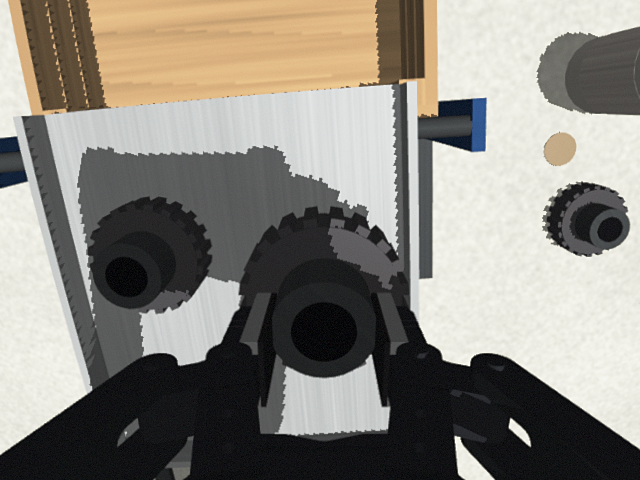

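```bash
python3 -m jog '{"linear":[[2,-0.3,0.2],[4,-0.3,0.2],[6,-0.3,0.2],[7,-0.3,0.2],[7.2,-0.3,0.2],[7.2,-0.3,0.2],[7.2,-0.3,0.2],[7.2,-0.3,0.2],[7.2,-0.3,0.2],[7.2,-0.3,0.2],[7.2,-0.3,0.2],[6,-0.3,0.2],[3,-0.3,0.2],[0,0,0],[-2,0,0],[-2,0,0]],"twist":[0,0,0,0,0,0,0,0,0,0,0,0,0,0,0,0],"claw":[-1,-1,-1,-1,-1,-1,-1,0.3,0.3,0.3,0.3,0.3,1,1,1,1]}'
python3 - <<'E'
from h import *
w=snap("wrist","w11"); go([.651,.070,.0877])
E
```

```text
t: 15.33
tcp_pos: [0.597, 0.3114, 0.2635]
tool_rot: [0.703, 0.113, -0.694, 0.112]
force: [0.4, -0.7, 0.1]
finger_gap: 0.998
tcp [0.5956 0.311  0.2607] jaw -71.7 linear [17.28 24.62  2.44]
```

View pics/w11.png

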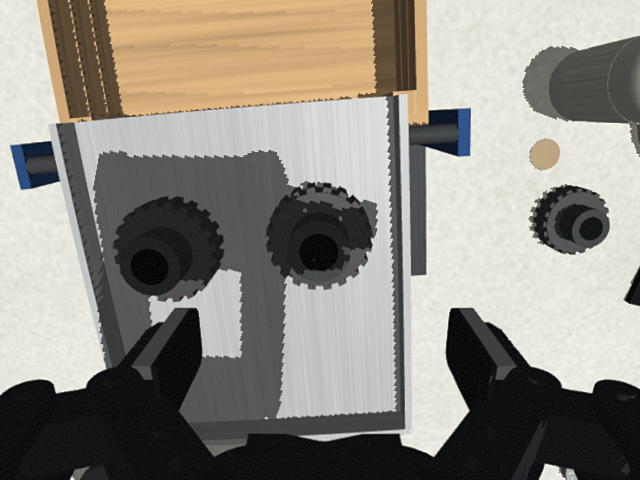

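Run:
```python
from h import *
a=snap("scene");b=snap("side");w=snap("wrist")
print(tri([(a,(287.5,307)),(b,(227,266))]), atz(a,(287.5,307),.19),atz(b,(227,266),.19)); print(atz(w,(590.5,229),.045))
crop(a,220,260,180,90,4,"s11")
```

```text
[0.76736457 0.11474407 0.18627732] [0.76812804 0.11652568 0.19      ] [0.76603057 0.11783637 0.19      ]
[0.64239102 0.07453876 0.045     ]
```

View pics/s11.png

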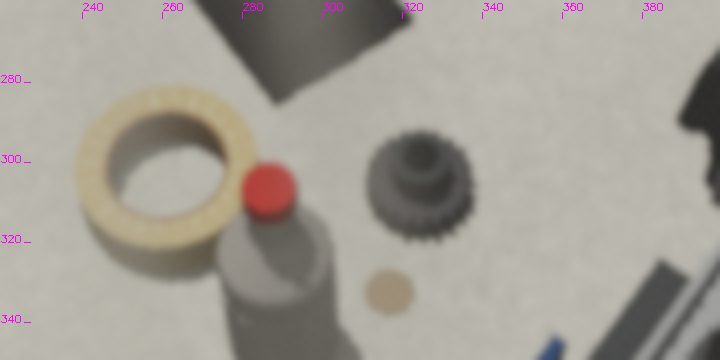

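```bash
python3 -m jog '{"linear":[[0,2,0.2],[0,5,0.5],[0,8,0.8],[0,11,1.1],[0,14,1.4],[0,17,1.7],[0,20,2],[2,22.5,2.2],[4,24.6,2.4],[7,24.6,2.4],[10,24.6,2.4],[13,24.6,2.4],[16,24.6,2.4],[17.2,24.6,2.4],[17.2,24.6,2.4],[17.2,24.6,2.4],[17.2,24.6,2.4],[17.2,24.6,2.4]],"twist":[0,0,0,0,0,0,0,0,0,0,0,0,0,0,0,0,0,0],"claw":[1,1,1,1,1,1,1,1,1,1,1,1,1,1,1,1,1,1]}'
python3 - <<'E'
from h import *
w=snap("wrist","w12"); go([.651,.070,.028]); print(proj(w,[.651,.070,.045]))
E
```

```text
t: 17.03
tcp_pos: [0.6495, 0.0692, 0.0864]
tool_rot: [0.7, 0.112, -0.697, 0.113]
force: [-1.0, -0.2, 0.6]
finger_gap: 1.002
tcp [0.6494 0.0692 0.0864] jaw -71.7 linear [ 5.84 -0.04 -0.15]
[[321.49391427 268.55687189]]
```

View pics/w12.png

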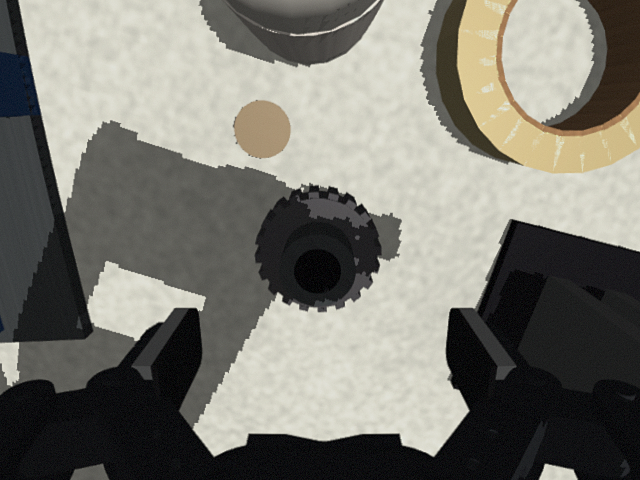

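Run:
```python
from h import *
a=snap("scene");b=snap("side")
P=tri([(a,(290.5,213.5)),(b,(293,212))]);print(P,atz(a,(290.5,213.5),.196),atz(b,(293,212),.196)); p,R=tool(); print(R.T@(P-p))
```

```text
[ 0.64823818 -0.08810591  0.19759911] [ 0.6472528  -0.09021065  0.196     ] [ 0.6487499  -0.08868879  0.196     ]
[-0.11156145  0.14926515  0.04968692]
```

```bash
python3 -m jog '{"linear":[[2,-0.15,-0.1],[4,-0.15,-0.1],[5.3,-0.15,-0.1],[5.8,-0.15,-0.1],[5.8,-0.15,-0.1],[5.8,-0.15,-0.1],[5.8,-0.15,-0.1],[5.8,-0.15,-0.1],[5.8,-0.15,-0.1],[5.8,-0.15,-0.1],[5.8,-0.15,-0.1],[5.8,-0.15,-0.1],[5.8,-0.15,-0.1]],"twist":[0,0,0,0,0,0,0,0,0,0,0,0,0],"claw":[1,1,1,1,1,-1,-1,-1,-1,-1,-1,-1,-1]}' 45; python3 -m jog '{"linear":[[-1,0,0],[-3,0,0],[-6,0,0],[-9,0,0],[-12,0,0],[-15,0,0],[-18,0,0],[-21,0,0],[-21,0,0],[-21,0,0],[-21,0,0],[-21,0,0],[-21,0,0]],"twist":[0,0,0,0,0,0,0,0,0,0,0,0,0],"claw":[-1,-1,-1,-1,-1,-1,-1,-1,-1,-1,-1,-1,-1]}'
python3 - <<'E'
from h import *
w=snap("wrist","w13"); go([.489,.3226,.1645])
E
```

```text
t: 18.27
tcp_pos: [0.6492, 0.071, 0.0276]
tool_rot: [0.699, 0.112, -0.697, 0.112]
force: [-0.6, 0.6, 7.4]
finger_gap: 0.403
t: 19.35
tcp_pos: [0.6469, 0.0709, 0.2336]
tool_rot: [-0.696, -0.113, 0.7, -0.112]
force: [-0.3, -0.3, -3.1]
finger_gap: 0.403
tcp [0.6472 0.0709 0.2339] jaw -71.7 linear [  7.02 -28.85   7.11]
```

View pics/w13.png

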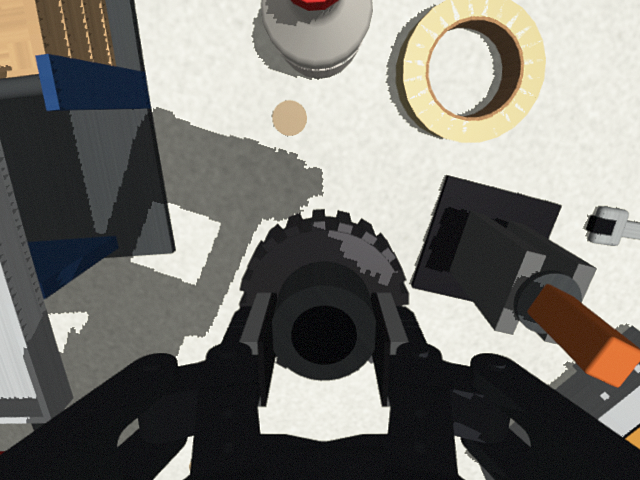

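```bash
python3 -m jog '{"linear":[[-0.6,-2,0.5],[-0.6,-5,1.2],[-0.6,-8,2],[-0.6,-11,2.7],[-0.6,-14,3.5],[-0.6,-17,4.2],[-0.6,-20,5],[-0.6,-23,5.7],[-0.6,-26,6.4],[-0.6,-28,6.9],[-0.6,-28.8,7.1],[-0.6,-28.8,7.1],[-0.6,-28.8,7.1],[-0.6,-28.8,7.1],[-0.6,-28.8,7.1],[-0.6,-28.8,7.1],[-0.6,-28.8,7.1],[-0.6,-28.8,7.1]],"twist":[0,0,0,0,0,0,0,0,0,0,0,0,0,0,0,0,0,0],"claw":[-1,-1,-1,-1,-1,-1,-1,-1,-1,-1,-1,-1,-1,-1,-1,-1,-1,-1]}'
python3 - <<'E'
from h import *
w=snap("wrist","w14"); go([.489,.3226,.1645])
E
```

```text
t: 20.9
tcp_pos: [0.4912, 0.3215, 0.2423]
tool_rot: [0.698, 0.112, -0.698, 0.112]
force: [0.0, -0.1, -2.1]
finger_gap: 0.401
tcp [0.4911 0.3216 0.2423] jaw -71.8 linear [ 7.78 -0.16  0.17]
```

View pics/w14.png

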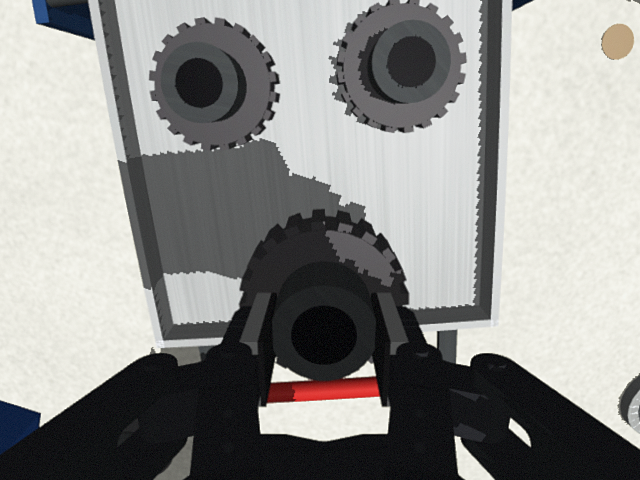

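```bash
python3 -m jog '{"linear":[[2,-0.2,0],[4,-0.2,0],[6,-0.2,0],[7.3,-0.2,0],[7.8,-0.2,0],[7.8,-0.2,0],[7.8,-0.2,0],[7.8,-0.2,0],[7.8,-0.2,0],[7.8,-0.2,0],[7.8,-0.2,0],[6,-0.2,0],[3,-0.2,0],[0,0,0],[-3,0,0],[-3,0,0],[-3,0,0],[-3,0,0],[-3,0,0]],"twist":[0,0,0,0,0,0,0,0,0,0,0,0,0,0,0,0,0,0,0],"claw":[-1,-1,-1,-1,-1,-1,-1,0.3,0.3,0.3,0.3,0.3,1,1,1,1,1,1,1]}'
python3 - <<'E'
from h import *
w=snap("wrist","w15"); a=snap("scene","s15"); go([.386,.279,.20],22.6)
E
```

```text
t: 22.53
tcp_pos: [0.4898, 0.3217, 0.271]
tool_rot: [-0.697, -0.112, 0.699, -0.112]
force: [-1.2, -0.6, 0.2]
finger_gap: 1.0
tcp [0.4899 0.3218 0.2707] jaw -71.7 linear [ 7.11  0.8  11.19] twist 1.495 q6 1.64
```

View pics/w15.png

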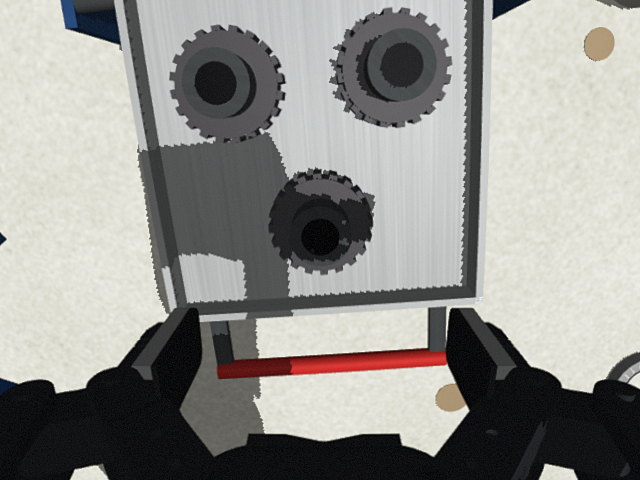

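View pics/s15.png

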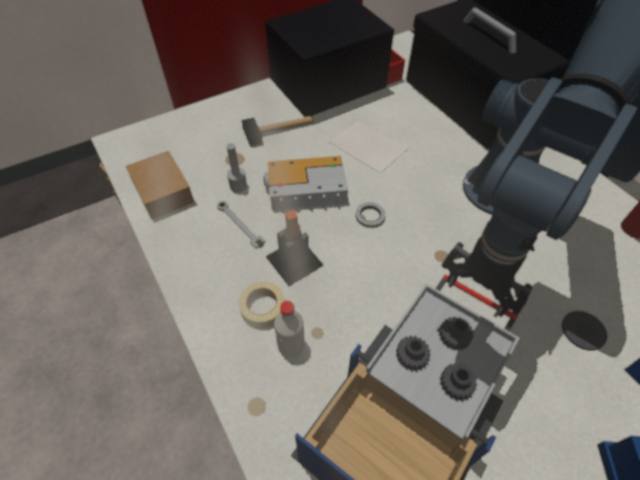

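Run:
```python
from h import *
w=snap("wrist")
A=atz(w,(218,371.5),.137);B=atz(w,(447,357.5),.137);print(A,B,(A+B)/2,np.linalg.norm(A-B),np.degrees(np.arctan2(A[1]-B[1],A[0]-B[0])))
for p in [(321,237.5),(214,83),(401,64)]:
    g=atz(w,p,.181)-np.array([.526,.338,.136]); c,s=np.cos(.3944),np.sin(.3944); print(p,g[0]*c+g[1]*s,-g[0]*s+g[1]*c)
m=(A+B)/2; go([m[0],m[1],.2])
```

```text
[0.35158478 0.36073892 0.137     ] [0.41783195 0.19904108 0.137     ] [0.38470836 0.27989    0.137     ] 0.17474231444080188 112.27878091563606
(321, 237.5) -0.03780722140359341 -0.0003577229877905503
(214, 83) 0.05077628895411655 0.04891640727787157
(401, 64) 0.05256754135060856 -0.048880354490139555
tcp [0.4901 0.3218 0.2709] jaw -71.7 linear [ 7.12  0.68 11.3 ]
```

```bash
python3 -m jog '{"linear":[[0,0,1],[0,0,2],[0,0,3],[0,0,4],[0,0,5],[0,0.1,6],[0,0.2,7],[0,0.3,8],[0,0.4,9],[1,0.5,10],[2,0.6,11],[3,0.7,11.3],[4,0.7,11.3],[6,0.7,11.3],[7.1,0.7,11.3],[7.1,0.7,11.3],[7.1,0.7,11.3],[7.1,0.7,11.3],[7.1,0.7,11.3],[7.1,0.7,11.3]],"twist":[-0.12,-0.24,-0.36,-0.48,-0.6,-0.72,-0.84,-0.96,-1.08,-1.2,-1.32,-1.44,-1.56,-1.645,-1.645,-1.645,-1.645,-1.645,-1.645,-1.645],"claw":[0.3,0.3,0.3,0.3,0.3,0.3,0.3,0.3,0.3,0.3,0.3,0.3,0.3,0.3,0.3,0.3,0.3,0.3,0.3,0.3]}'
python3 - <<'E'
from h import *
w=snap("wrist","w16"); go([.385,.2795,.117],22.5); print(manip.sense()["finger_gap"],proj(w,[[.3515,.361,.137],[.418,.199,.137]])); b=snap("side"); crop(b,200,250,260,180,3,"d16")
E
```

```text
t: 24.35
tcp_pos: [0.3862, 0.2803, 0.202]
tool_rot: [0.393, 0.588, -0.392, 0.588]
force: [-0.3, -0.5, -0.3]
finger_gap: 0.65
tcp [0.3861 0.2803 0.2019] jaw 22.5 linear [ 8.49 -0.14  0.03] twist 0.000 q6 0.00
0.6470378263103591 [[322.45100115  76.44159914]
 [321.8315227  396.22658662]]
```

View pics/w16.png

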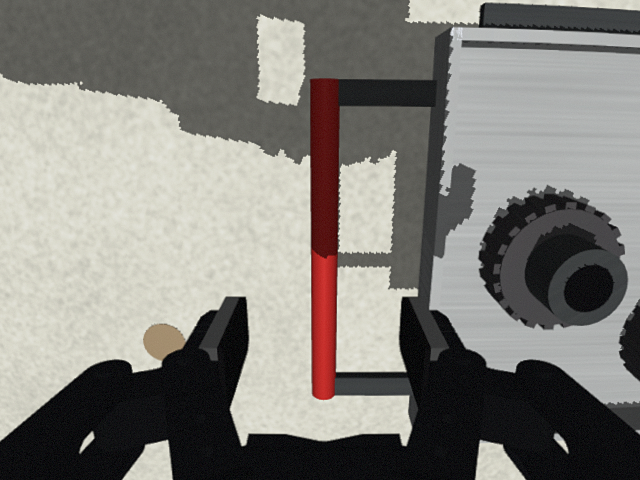

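View pics/d16.png

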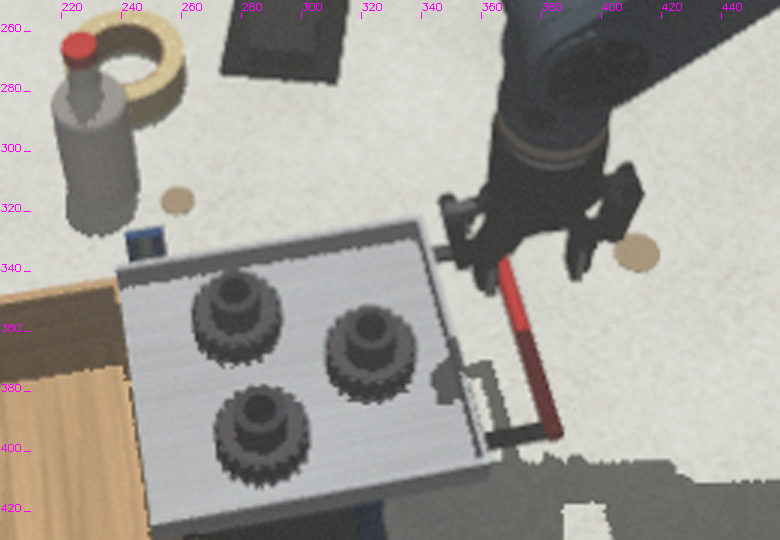

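```bash
python3 -m jog '{"linear":[[2,0,0],[4,0,0],[6,0,0],[7.5,0,0],[8.4,0,0],[8.4,0,0],[8.4,0,0],[8.4,0,0],[8.4,0,0],[8.4,0,0],[8.4,0,0],[8.4,0,0],[8.4,0,0]],"twist":[0,0,0,0,0,0,0,0,0,0,0,0,0],"claw":[0.3,0.3,0.3,0.3,0.3,0.3,-1,-1,-1,-1,-1,-1,-1]}' 30
python3 - <<'E'
from h import *
w=snap("wrist","w17"); go([.385,.2795,.117],22.5);  s=manip.sense();print(s["finger_gap"],s["force"])
for th in np.arange(0,1.01,.1):
    a0=np.arctan2(.006,.262); r=np.hypot(.262,.006)
    print(round(th,1), "back-x", round(100*(r*np.cos(a0)-r*np.cos(a0+th)),2),"up",round(100*(r*np.sin(a0+th)-r*np.sin(a0)),2))
print(tool()[1].round(3))
E
```

```text
t: 25.53
tcp_pos: [0.3865, 0.2804, 0.1182]
tool_rot: [0.394, 0.588, -0.392, 0.588]
force: [-0.6, 0.8, 5.8]
finger_gap: 0.149
tcp [0.3864 0.2805 0.1182] jaw 22.5 linear [ 0.12 -0.17  0.03] twist 0.000 q6 0.00
0.1481518432107095 [ 0.14277595 -0.09202364  6.36990483]
0.0 back-x 0.0 up 0.0
0.1 back-x 0.19 up 2.61
0.2 back-x 0.64 up 5.19
0.3 back-x 1.35 up 7.72
0.4 back-x 2.3 up 10.16
0.5 back-x 3.49 up 12.49
0.6 back-x 4.91 up 14.69
0.7 back-x 6.55 up 16.74
0.8 back-x 8.38 up 18.61
0.9 back-x 10.38 up 20.3
1.0 back-x 12.55 up 21.77
[[ 0.002  0.924  0.383]
 [ 0.001  0.383 -0.924]
 [-1.     0.003 -0.   ]]
```

View pics/w17.png

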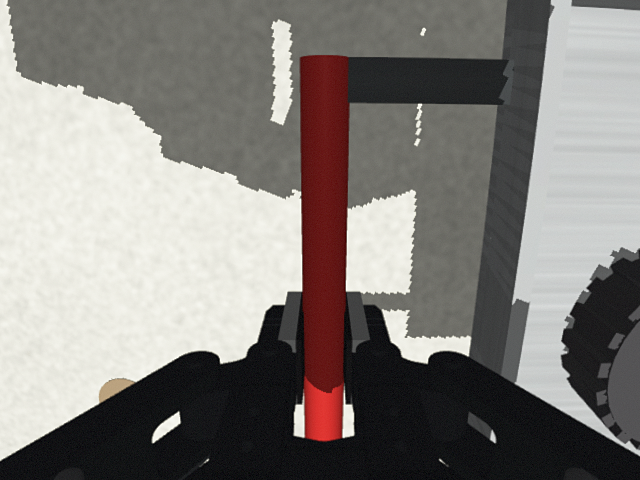

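The bar is clasped at column 324. Lifting along the arc.

```bash
python3 -m jog '{"linear":[[-1.3,0.05,0],[-2.6,0.19,0],[-3.9,0.4,0],[-5.2,0.64,0],[-6.5,0.97,0],[-7.7,1.35,0],[-8.9,1.8,0],[-10.2,2.3,0],[-11.3,2.9,0],[-12.5,3.5,0],[-13.6,4.2,0],[-14.7,4.9,0],[-14.7,4.9,0],[-14.7,4.9,0],[-14.7,4.9,0]],"twist":[0,0,0,0,0,0,0,0,0,0,0,0,0,0,0],"claw":[-1,-1,-1,-1,-1,-1,-1,-1,-1,-1,-1,-1,-1,-1,-1]}'
python3 - <<'E'
from h import *
w=snap("wrist","w18"); snap("side","d18"); s=manip.sense();print(s["finger_gap"],s["force"],s["tcp_pos"])
E
```

```text
t: 26.83
tcp_pos: [0.4278, 0.2974, 0.2627]
tool_rot: [0.39, 0.589, -0.395, 0.587]
force: [-4.7, -2.6, -2.5]
finger_gap: 0.145
0.15019000039650265 [-4.68200059 -3.36520235 -1.84503262] [0.42775047 0.29740724 0.26267272]
```

View pics/w18.png

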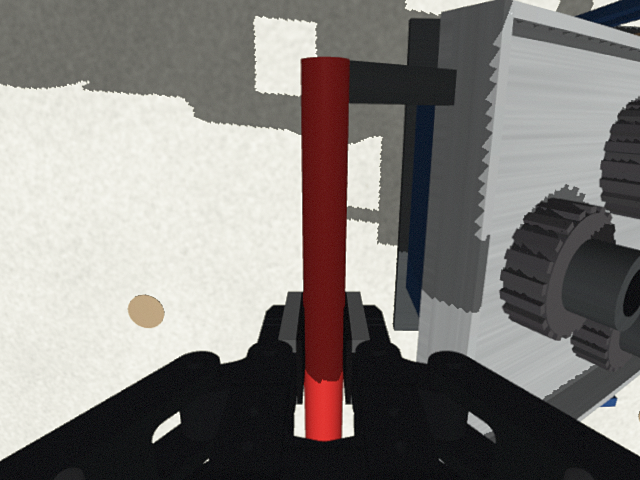

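View pics/d18.png

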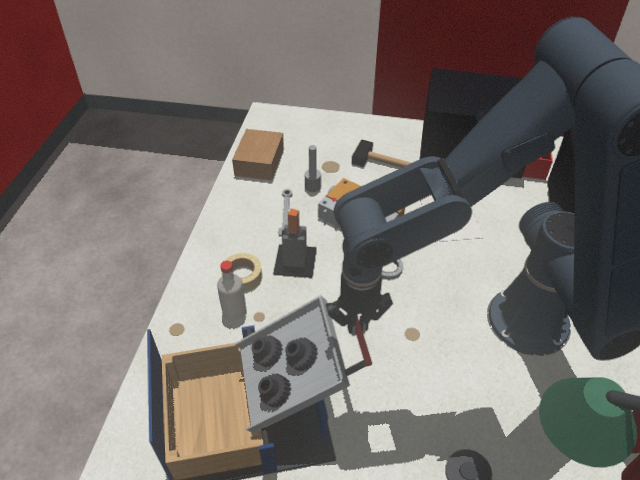

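Gears haven't slid yet at about 0.6 rad, so tip further.

```bash
python3 -m jog '{"linear":[[-1,0.8,0],[-2.1,1.6,0],[-3,2.5,0],[-3.9,3.5,0],[-4.8,4.5,0],[-5.6,5.5,0],[-6.3,6.5,0],[-6.3,6.5,0],[-6.3,6.5,0],[-6.3,6.5,0],[-6.3,6.5,0],[-6.3,6.5,0]],"twist":[0,0,0,0,0,0,0,0,0,0,0,0],"claw":[-1,-1,-1,-1,-1,-1,-1,-1,-1,-1,-1,-1]}'
python3 - <<'E'
from h import *
snap("scene","s19"); snap("side","d19"); s=manip.sense();print(s["finger_gap"],s["force"],s["tcp_pos"])
E
```

```text
t: 27.93
tcp_pos: [0.4874, 0.322, 0.3301]
tool_rot: [0.391, 0.589, -0.395, 0.587]
force: [-12.9, -6.8, 16.7]
finger_gap: 0.15
0.1469253289331335 [-12.4473338   -7.73456396  16.80908378] [0.48742109 0.3219144  0.3301509 ]
```

View pics/d19.png

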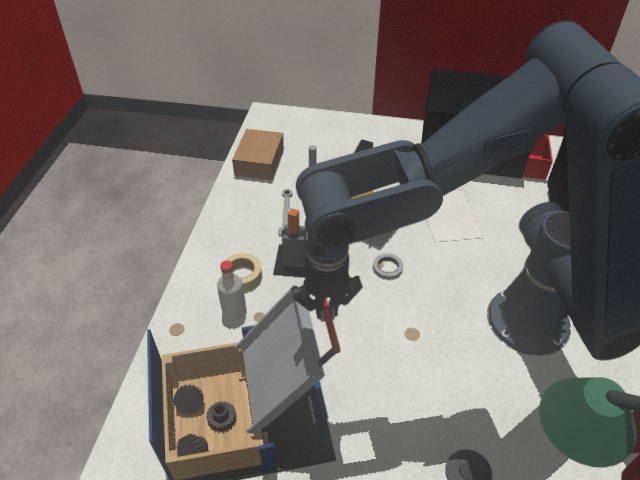

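View pics/s19.png

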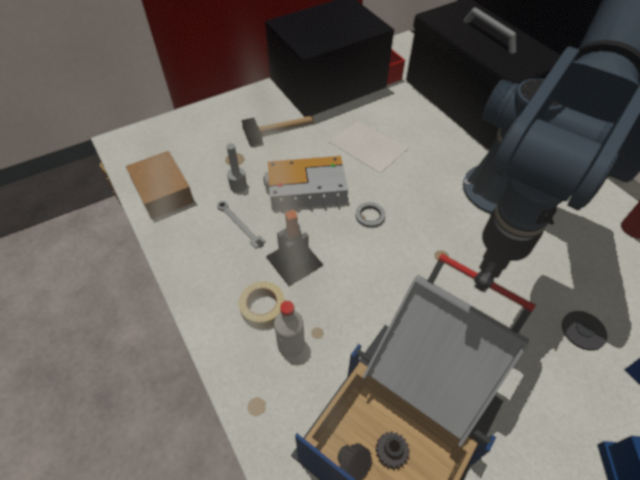

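All three gears are in the crate. Lowering the tray back along the arc.

```bash
python3 -m jog '{"linear":[[0.8,-1.1,0],[1.6,-2.1,0],[2.5,-3.1,0],[3.5,-4.1,0],[4.4,-4.9,0],[5.4,-5.8,0],[6.3,-6.5,0],[7.4,-7.2,0],[8.6,-7.9,0],[9.7,-8.5,0],[10.9,-9.1,0],[12.1,-9.6,0],[13.3,-10.05,0],[14.5,-10.4,0],[15.8,-10.76,0],[17.1,-11,0],[18.4,-11.2,0],[19.7,-11.35,0],[20.6,-11.4,0],[20.8,-11.4,0]],"twist":[0,0,0,0,0,0,0,0,0,0,0,0,0,0,0,0,0,0,0,0],"claw":[-1,-1,-1,-1,-1,-1,-1,-1,-1,-1,-1,-1,-1,-1,-1,-1,-1,-1,-1,-1]}'
python3 -m jog '{"linear":[[0.2,0,0],[0.2,0,0],[0.2,0,0],[0.2,0,0],[0.2,0,0]],"twist":[0,0,0,0,0],"claw":[-1,-1,-1,-1,-1]}'
python3 - <<'E'
from h import *
s=manip.sense();print(s["finger_gap"],s["force"],s["tcp_pos"])
E
```

```text
t: 29.7
tcp_pos: [0.3865, 0.2805, 0.1193]
tool_rot: [0.393, 0.588, -0.392, 0.588]
force: [-3.7, -0.5, 21.3]
finger_gap: 0.153
t: 30.12
tcp_pos: [0.3865, 0.2805, 0.1194]
tool_rot: [0.394, 0.587, -0.392, 0.589]
force: [-3.9, -1.1, 16.2]
finger_gap: 0.151
0.15135490013479128 [-3.90510425 -1.09935016 16.21244629] [0.38651315 0.2805314  0.11941389]
```

Tray is resting on its stop with a slight press. Release, then retreat upward.

```bash
python3 -m jog '{"linear":[[-0.2,0,0],[-0.2,0,0],[-0.2,0,0],[-0.2,0,0],[-0.2,0,0],[-0.2,0,0],[-2,0,0],[-5,0,0],[-9,0,0],[-13,0,0],[-17,0,0],[-17,0,0],[-17,0,0],[-17,0,0],[-17,0,0]],"twist":[0,0,0,0,0,0,0,0,0,0,0,0,0,0,0],"claw":[0.2,0.2,0.2,0.2,0.2,0.2,0.2,0.2,0.2,0.2,0.2,0.2,0.2,0.2,0.2]}'
python3 - <<'E'
from h import *
a=snap("scene","s20"); b=snap("side","d20"); go([.648,-.089,.30]); print(tool()[1].round(3)); crop(b,140,310,260,170,3,"d20c")
E
```

```text
t: 31.37
tcp_pos: [0.3845, 0.2795, 0.2856]
tool_rot: [0.392, 0.589, -0.394, 0.587]
force: [-0.2, -0.0, -0.8]
finger_gap: 0.596
tcp [0.3846 0.2796 0.2855] jaw 22.5 linear [-1.49 10.21 44.14]
[[-0.004  0.924  0.383]
 [-0.002  0.383 -0.924]
 [-1.    -0.004  0.   ]]
```

View pics/d20c.png

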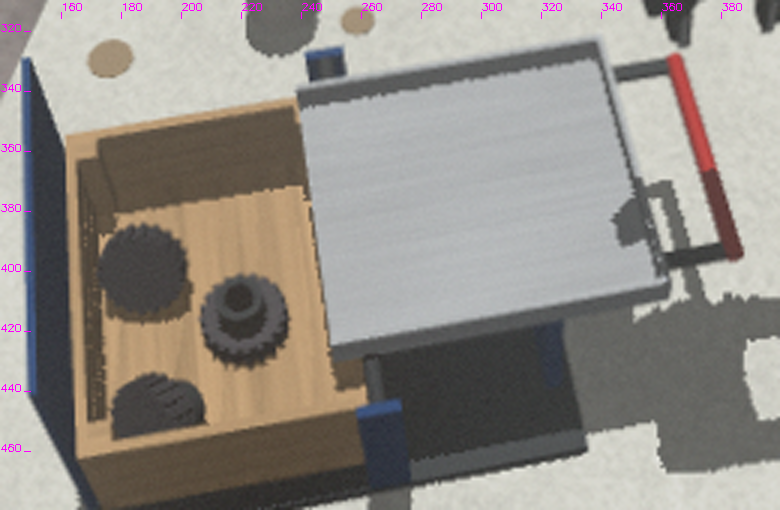

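View pics/s20.png

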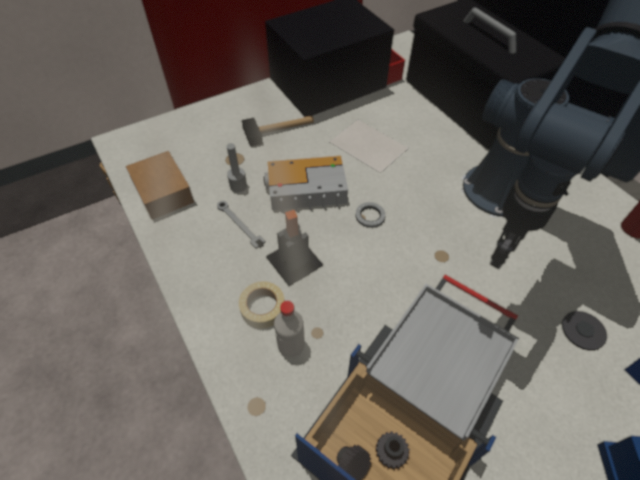

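Run:
```python
from h import *
a=snap("scene");b=snap("side")
A,B,C=[atz(a,p,.008) for p in [(266,256.3),(322.5,264.5),(289,285.8)]]
for u,v in [(A,C),(C,B)]: d=v-u; print(np.linalg.norm(d),np.degrees(np.arctan2(d[1],d[0])))
print("center",(A+B)/2)
crop(a,260,195,70,100,6,"sc_p"); crop(b,265,195,70,90,6,"si_p")
```

```text
0.11085987984533728 94.59705139543887
0.10694889020652908 -173.686530121834
center [ 0.64837315 -0.08584985  0.008     ]
```

View pics/sc_p.png

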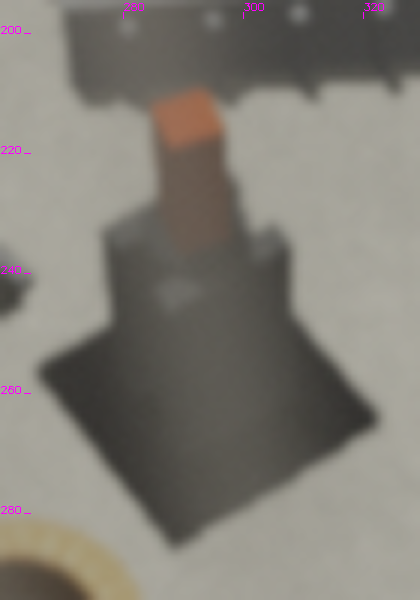

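View pics/si_p.png

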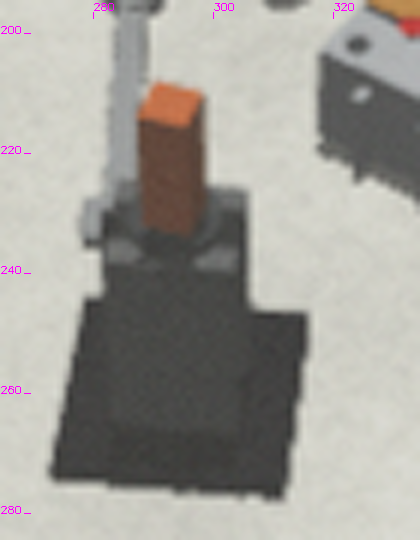

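```bash
python3 -m jog '{"linear":[[-0.5,0.7,3],[-0.5,1.4,6],[-0.5,2.1,9],[-0.5,2.8,12],[-0.5,3.5,15],[-0.5,4.2,18],[-0.5,4.9,21],[-0.5,5.6,24],[-0.5,6.2,27],[-0.5,6.9,30],[-0.5,7.6,33],[-0.5,8.3,36],[-0.5,9,39],[-0.5,9.7,42],[-0.5,10.2,44.1],[-0.5,10.2,44.1],[-0.5,10.2,44.1],[-0.5,10.2,44.1],[-0.5,10.2,44.1],[-0.5,10.2,44.1]],"twist":[0,0,0,0,0,0,0,0,0,0,0,0,0,0,0,0,0,0,0,0],"claw":[1,1,1,1,1,1,1,1,1,1,1,1,1,1,1,1,1,1,1,1]}'
python3 -m jog '{"linear":[[0,0,0],[0,0,0],[0,0,0],[0,0,0],[0,0,0],[0,0,0]],"twist":[0,0,0,0,0,0],"claw":[1,1,1,1,1,1]}'
python3 - <<'E'
from h import *
w=snap("wrist","w21"); go([.648,-.089,.26]); print(proj(w,[.648,-.089,.196]))
E
```

```text
t: 33.23
tcp_pos: [0.6481, -0.087, 0.2922]
tool_rot: [0.392, 0.589, -0.392, 0.588]
force: [-0.5, 1.0, -0.0]
finger_gap: 1.0
t: 33.73
tcp_pos: [0.6487, -0.0882, 0.2923]
tool_rot: [0.393, 0.588, -0.393, 0.588]
force: [-0.2, 0.1, 0.1]
finger_gap: 1.001
tcp [ 0.6487 -0.0883  0.2923] jaw 22.5 linear [ 3.23 -0.1   0.04]
[[323.23391974 238.47096684]]
```

View pics/w21.png

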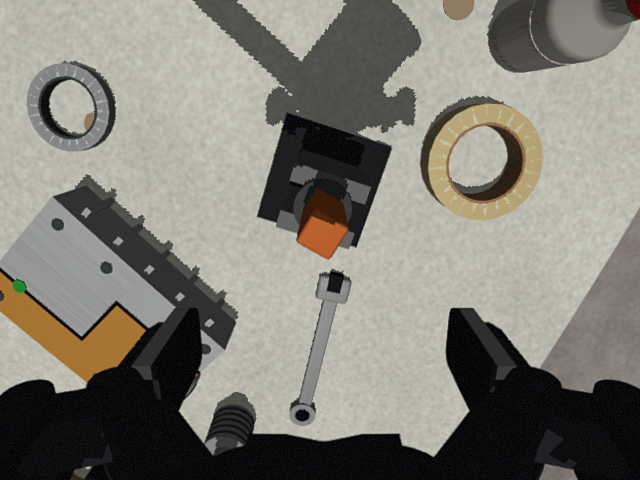

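Run:
```python
from h import *
w=snap("wrist"); crop(w,240,100,170,165,4.5,"w21c")
```

```text
(no output)
```

View pics/w21c.png

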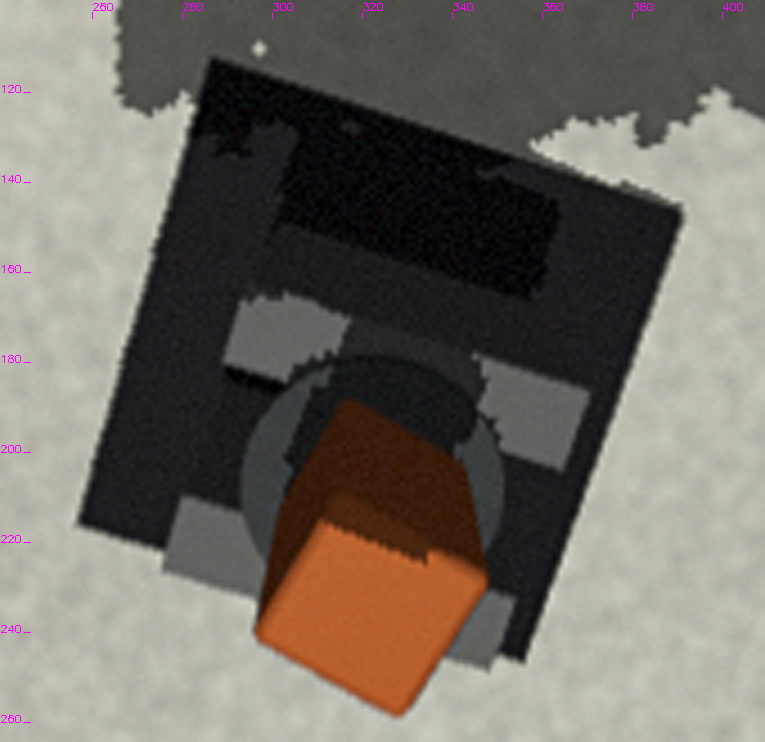

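The orange top's corners in the crop are at (322,520), (487,578), (400,716) and (256,634).

Run:
```python
from h import *
w=snap("wrist"); T=lambda p:(240+p[0]/4.5-.5,100+p[1]/4.5-.5)
c=[atz(w,T(p),.196) for p in [(322,521),(487,579),(400,717),(256,634)]]
print(sum(c)/4)
for i in range(4):
    d=c[(i+1)%4]-c[i]; print(np.linalg.norm(d).round(4),np.degrees(np.arctan2(d[1],d[0])).round(1))
# wall tops z=.128? and base plate
for z,ps in [(.128,[(240,298),(588,390),(500,640),(185,495)]),(.120,[(240,298),(588,390)]),(.008,[(210,58),(683,210),(525,662),(80,525)])]:
    q=[atz(w,T(p),z) for p in ps]; print(z,(sum(q)/len(q)).round(4)); 
    for i in range(len(q)-1):
        d=q[i+1]-q[i]; print("   ",np.linalg.norm(d).round(4),np.degrees(np.arctan2(d[1],d[0])).round(1))
```

```text
[ 0.6461022  -0.08807973  0.196     ]
0.0228 2.5
0.0222 -98.1
0.0222 171.1
0.0176 82.5
0.128 [ 0.6452 -0.0815  0.128 ]
    0.0584 7.7
    0.0448 -85.2
    0.0583 176.9
0.12 [ 0.644  -0.0629  0.12  ]
    0.0599 7.7
0.008 [ 0.6464 -0.0868  0.008 ]
    0.1089 5.1
    0.1101 -84.8
    0.1089 -175.3
```

Run:
```python
from h import *
w=snap("wrist"); T=lambda p:(240+p[0]/4.5-.5,100+p[1]/4.5-.5)
P=np.array([T(p) for p in [(322,520),(488,578),(401,717),(256,634)]])
def sq(v):
    x,y,z,a=v; c,s=np.cos(a),np.sin(a); h=.012
    return np.array([[x+c*u-s*t,y+s*u+c*t,z] for u,t in [(-h,h),(h,h),(h,-h),(-h,-h)]])
for fz in [None,.196,.204]:
    f=lambda v:(proj(w,sq(v if fz is None else [v[0],v[1],fz,v[3]]))-P).ravel()
    r=least_squares(f,[.646,-.088,.2,-.05],x_scale=[.01,.01,.01,.1]); print(fz,r.x[:3].round(4),np.degrees(r.x[3]).round(2),r.fun.round(1))
a=snap("scene");b=snap("side")
# handle base center / collar etc from both static cams
print(tri([(a,(290.5,213.5)),(b,(293,212))]))
```

```text
None [ 0.6494 -0.0964  0.1659] -5.01 [ 2.1 -3.  -2.5  0.4 -0.  -0.1  0.4  2.7]
0.196 [ 0.6462 -0.0881  0.2   ] -5.0 [ 1.1 -5.9  0.6 -0.4  0.9  2.9 -2.6  3.8]
0.204 [ 0.6453 -0.0859  0.2106] -5.0 [ 0.8 -6.8  1.6 -0.6  1.2  3.8 -3.6  4.1]
[ 0.64823818 -0.08810591  0.19759911]
```

Run:
```python
from h import *
w=snap("wrist"); T=lambda p:(240+p[0]/4.5-.5,100+p[1]/4.5-.5)
P=np.array([T(p) for p in [(339,491),(488,577),(401,717),(256,634)]])
def sq(v):
    x,y,z,a=v; c,s=np.cos(a),np.sin(a); h=.012
    return np.array([[x+c*u-s*t,y+s*u+c*t,z] for u,t in [(-h,h),(h,h),(h,-h),(-h,-h)]])
for fz in [None,.196,.204]:
    f=lambda v:(proj(w,sq(v if fz is None else [v[0],v[1],fz,v[3]]))-P).ravel()
    r=least_squares(f,[.646,-.088,.2,-.05],x_scale=[.01,.01,.01,.1]); print(fz,r.x[:3].round(4),np.degrees(r.x[3]).round(2),r.fun.round(1))
# holder: base square 110 fit
B=np.array([T(p) for p in [(210,58),(683,210),(525,662),(80,525)]])
def bs(v):
    c,s=np.cos(v[2]),np.sin(v[2]);h=.055
    return np.array([[v[0]+c*u-s*t,v[1]+s*u+c*t,.008] for u,t in [(-h,h),(h,h),(h,-h),(-h,-h)]])
r=least_squares(lambda v:(proj(w,bs(v))-B).ravel(),[.647,-.087,.09]);print("base",r.x[:2],np.degrees(r.x[2]),r.fun.round(1))
go([r.x[0],r.x[1],.2])
```

```text
None [ 0.6482 -0.0917  0.1785] -7.98 [ 0.2  0.2  0.1 -0.1 -0.  -0.2 -0.3  0.2]
0.196 [ 0.6463 -0.0869  0.2211] -7.98 [-0.3 -1.7  2.  -0.5  0.5  1.6 -2.2  0.7]
0.204 [ 0.6454 -0.0848  0.2   ] -7.98 [-0.6 -2.6  3.  -0.7  0.7  2.6 -3.1  1. ]
base [ 0.64638196 -0.08688814] 5.030918538759251 [-0.4 -0.4  0.7  0.2  0.4 -0.  -0.7  0.3]
tcp [ 0.6487 -0.0883  0.2922] jaw 22.5 linear [ 9.23 -0.16 -0.22]
```

```bash
python3 -m jog '{"linear":[[0,-0.1,-0.1],[0,-0.15,-0.2],[0,-0.15,-0.2],[0,-0.15,-0.2],[1,-0.15,-0.2],[2,-0.15,-0.2],[4,-0.15,-0.2],[6,-0.15,-0.2],[7,-0.15,-0.2],[7,-0.15,-0.2],[7,-0.15,-0.2],[7,-0.15,-0.2],[7,-0.15,-0.2],[7,-0.15,-0.2]],"twist":[0.1,0.2,0.3,0.4,0.5,0.532,0.532,0.532,0.532,0.532,0.532,0.532,0.532,0.532],"claw":[1,1,1,1,1,1,1,1,1,1,1,1,1,1]}'
python3 - <<'E'
from h import *
w=snap("wrist","w22"); go([.6464,-.0870,.146],-8); print(proj(w,[.6464,-.0870,.196]))
E
```

```text
t: 35.25
tcp_pos: [0.6474, -0.0872, 0.2237]
tool_rot: [0.534, 0.463, -0.533, 0.465]
force: [-0.1, -0.4, 0.3]
finger_gap: 1.003
tcp [ 0.6472 -0.0871  0.2235] jaw -8.0 linear [ 7.75 -0.1  -0.01] twist 0.001 q6 -0.17
[[322.07598622 282.69335012]]
```

View pics/w22.png

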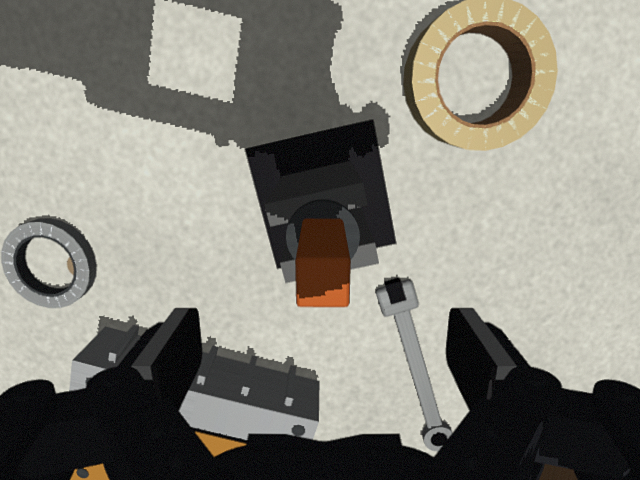

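The handle's top face is centred at (323.5,282) and squared to the jaws. Descend and grip.

```bash
python3 -m jog '{"linear":[[2,0,0],[4,0,0],[6,0,0],[7.3,0,0],[7.8,0,0],[7.8,0,0],[7.8,0,0],[7.8,0,0],[7.8,0,0],[7.8,0,0],[7.8,0,0],[7.8,0,0],[7.8,0,0],[7.8,0,0],[7.8,0,0]],"twist":[0,0,0,0,0,0,0,0,0,0,0,0,0,0,0],"claw":[1,1,1,1,1,1,-1,-1,-1,-1,-1,-1,-1,-1,-1]}' 50
python3 - <<'E'
from h import *
w=snap("wrist","w23"); s=manip.sense(); print(s["tcp_pos"],s["finger_gap"],s["force"])
E
```

```text
t: 36.55
tcp_pos: [0.6472, -0.0872, 0.1452]
tool_rot: [0.534, 0.464, -0.533, 0.465]
force: [-0.0, 0.3, 5.4]
finger_gap: 0.274
[ 0.64718174 -0.08715339  0.1451822 ] 0.2747102042212246 [-0.01117597  0.01088786  5.74914992]
```

View pics/w23.png

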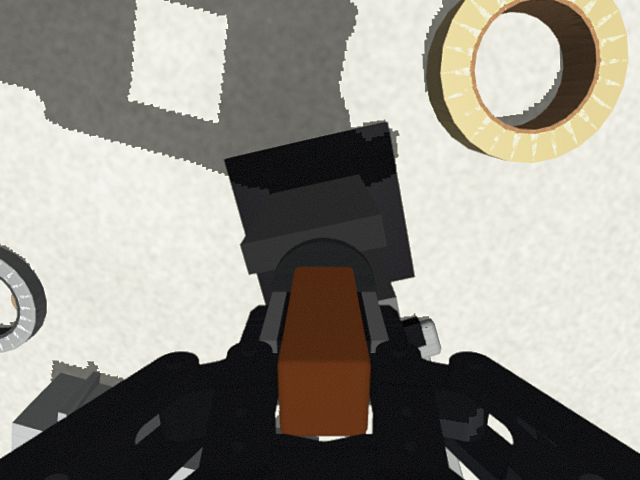

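```bash
python3 -m jog '{"linear":[[-0.5,0,0],[-1.5,0,0],[-3,0,0],[-5,0,0],[-7,0,0],[-9,0,0],[-11,0,0],[-13,0,0],[-14.5,0,0],[-15,0,0],[-15,0,0],[-15,0,0],[-15,0,0],[-15,0,0],[-15,0,0]],"twist":[0,0,0,0,0,0,0,0,0,0,0,0,0,0,0],"claw":[-1,-1,-1,-1,-1,-1,-1,-1,-1,-1,-1,-1,-1,-1,-1]}'
python3 - <<'E'
from h import *
w=snap("wrist","w24"); a=snap("scene","s24");b=snap("side","d24"); s=manip.sense(); print(s["tcp_pos"],s["finger_gap"],s["force"])
crop(a,240,100,120,150,4,"s24c");crop(b,230,90,160,170,4,"d24c")
E
```

```text
t: 37.85
tcp_pos: [0.646, -0.0868, 0.2929]
tool_rot: [-0.533, -0.465, 0.534, -0.463]
force: [-0.7, 0.1, -0.9]
finger_gap: 0.276
[ 0.64641995 -0.08693503  0.29360247] 0.2757138276683076 [ 0.1515467  -0.01579995 -1.56303267]
```

View pics/s24c.png

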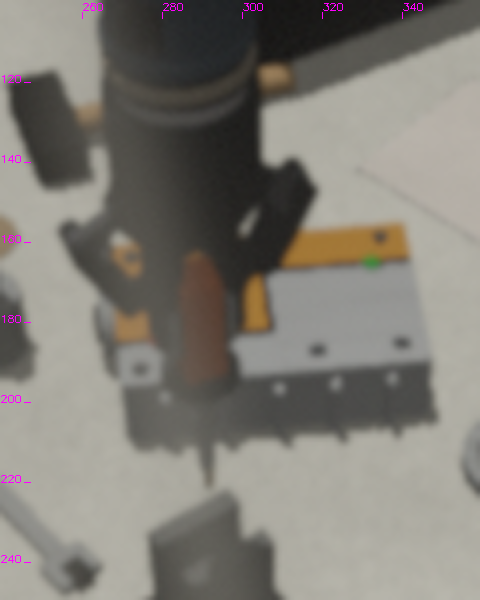

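View pics/d24c.png

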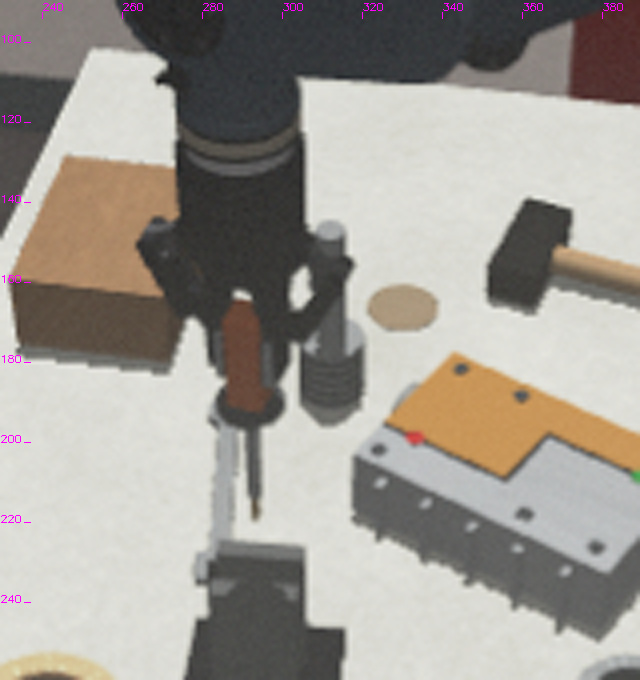

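View pics/w24.png

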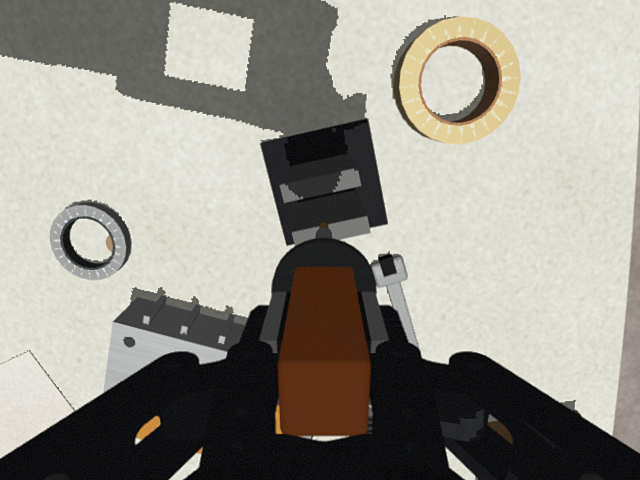

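Run:
```python
from h import *
w=snap("wrist"); a=snap("scene");b=snap("side"); s=manip.sense(); p=s["tcp_pos"]; print(p,s["force"])
T=tri([(a,(291.8,221)),(b,(293.2,219.6))]); print("tip",T,T-p)
for z in (.12,.128): 
    X=[p[0],p[1],p[2]-.1452+z-.1]; print(z,X,proj(a,X),proj(b,X),proj(w,X))
```

```text
[ 0.64659338 -0.08697126  0.29410787] [-0.34442756  0.01745179 -2.0101589 ]
tip [ 0.64773602 -0.08496252  0.17297873] [ 0.00114263  0.00200874 -0.12112915]
0.12 [np.float64(0.6465933844297691), np.float64(-0.08697126107558362), np.float64(0.1689078711520425)] [[291.91702191 221.63891516]] [[293.96007095 219.97093153]] [[324.69613459 224.77754785]]
0.128 [np.float64(0.6465933844297691), np.float64(-0.08697126107558362), np.float64(0.1769078711520425)] [[291.77414588 219.50708474]] [[293.87427256 217.80156474]] [[324.70952784 228.04872658]]
```

Run:
```python
from h import *
a=snap("scene");b=snap("side")
print("worm", atz(a,(233,146),.16), atz(b,(313,147),.16))
go([.404,-.292,.22],-23.8)
```

```text
worm [ 0.65375539 -0.40545236  0.16      ] [ 0.65965317 -0.41423532  0.16      ]
tcp [ 0.6466 -0.087   0.2943] jaw -8.0 linear [  7.42 -21.19  23.66] twist 0.276 q6 -0.17
```

```bash
python3 -m jog '{"linear":[[0,-1.5,1.7],[0,-3.5,3.9],[0,-5.5,6.1],[0,-7.5,8.4],[0,-9.5,10.6],[0,-11.5,12.8],[0,-13.5,15.1],[0,-15.5,17.3],[0,-17.5,19.5],[0,-19.5,21.8],[0,-20.7,23.1],[0.5,-21.2,23.7],[2,-21.2,23.7],[4,-21.2,23.7],[6,-21.2,23.7],[7,-21.2,23.7],[7,-21.2,23.7],[7,-21.2,23.7],[7,-21.2,23.7],[7,-21.2,23.7]],"twist":[0,0.05,0.1,0.15,0.2,0.25,0.276,0.276,0.276,0.276,0.276,0.276,0.276,0.276,0.276,0.276,0.276,0.276,0.276,0.276],"claw":[-1,-1,-1,-1,-1,-1,-1,-1,-1,-1,-1,-1,-1,-1,-1,-1,-1,-1,-1,-1]}'
python3 -m jog '{"linear":[[0,0,0],[0,0,0],[0,0,0],[0,0,0],[0,0,0],[0,0,0]],"twist":[0,0,0,0,0,0],"claw":[-1,-1,-1,-1,-1,-1]}'
python3 - <<'E'
from h import *
w=snap("wrist","w25"); a=snap("scene","s25");b=snap("side","d25"); s=manip.sense(); print(s["tcp_pos"],s["force"]); go([.404,-.292,.19],-23.8)
p=s["tcp_pos"]; X=[p[0],p[1],p[2]-.1252]; print(proj(w,X),proj(b,X))
crop(b,300,120,150,130,5,"d25c"); crop(a,240,120,130,110,5,"s25c")
E
```

```text
t: 39.92
tcp_pos: [0.4046, -0.2928, 0.2252]
tool_rot: [0.592, 0.386, -0.592, 0.387]
force: [-0.3, -0.6, -1.1]
finger_gap: 0.278
t: 40.42
tcp_pos: [0.4038, -0.2923, 0.2243]
tool_rot: [0.592, 0.386, -0.592, 0.386]
force: [-0.1, -1.0, -0.7]
finger_gap: 0.276
[ 0.40379992 -0.29233289  0.22426329] [ 0.78032456  0.70424362 -0.42935879]
tcp [ 0.4038 -0.2923  0.2243] jaw -23.8 linear [ 3.43  0.   -0.04] twist 0.000 q6 -0.44
[[323.82924696 224.3607254 ]] [[391.35493948 199.38911683]]
```

View pics/w25.png

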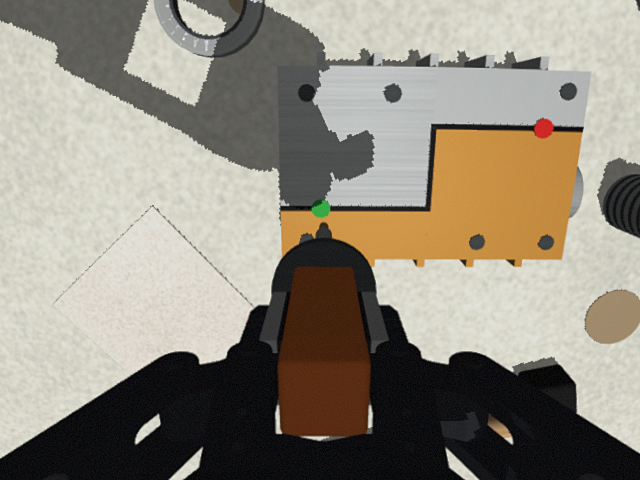

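View pics/d25c.png

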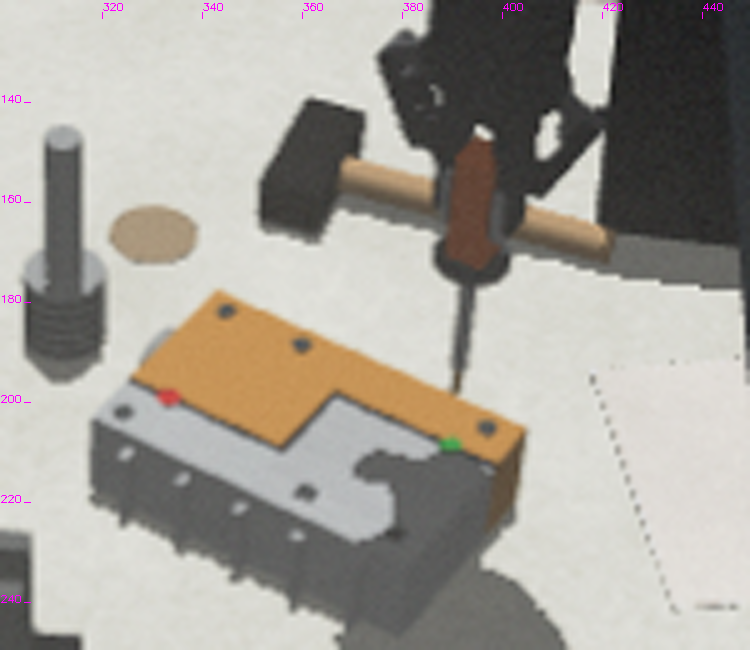

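View pics/s25c.png

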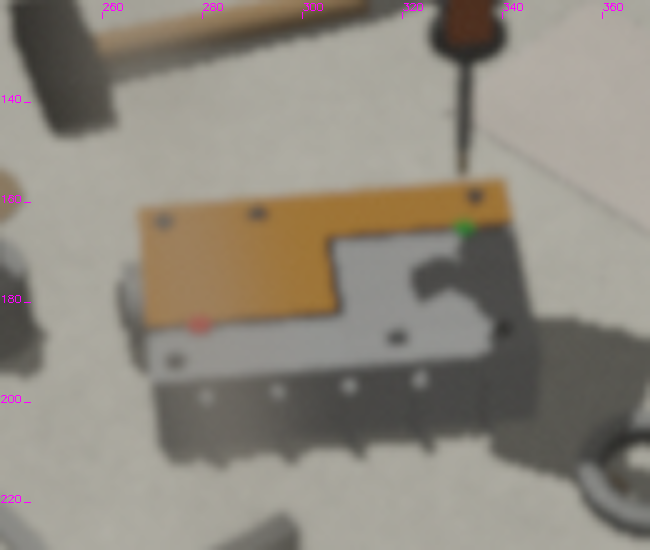

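Run:
```python
from h import *
w=snap("wrist"); a=snap("scene");b=snap("side"); p,R=tool()
for n,px in [("G",(320.5,208.5)),("c1",(430.5,208.5)),("c2",(434,127)),("D",(543.5,128.5))]:
    X=atz(w,px,.06); print(n,X.round(4),(R.T@(X-p)*100).round(2))
print("sc",[(R.T@(atz(a,q,.06)-p)*100).round(2) for q in [(332.2,165),(279.5,184.7)]])
print("si",[(R.T@(atz(b,q,.06)-p)*100).round(2) for q in [(389.4,208.3),(333,199)]])
```

```text
G [ 0.4022 -0.2897  0.06  ] [16.42 -0.25 -0.17]
c1 [ 0.4774 -0.3228  0.06  ] [16.42  7.96 -0.18]
c2 [ 0.4999 -0.268   0.06  ] [16.42  7.82 -6.11]
D [ 0.573  -0.3002  0.06  ] [16.42 15.8  -6.1 ]
sc [array([16.42, -0.03, -0.07]), array([16.42, 15.9 , -6.09])]
si [array([16.42,  0.36,  0.19]), array([16.42, 16.34, -5.93])]
```

```bash
python3 -m jog '{"linear":[[0.5,0,0],[1,0,0],[1.5,0,0],[2,0,0],[2.5,0,0],[2.9,0,0],[2.9,0,0],[2.9,0,0],[2.9,0,0],[2.9,0,0],[2.9,0,0],[2.9,0,0],[2.9,0,0],[2.9,0,0]],"twist":[0,0,0,0,0,0,0,0,0,0,0,0,0,0],"claw":[-1,-1,-1,-1,-1,-1,-1,-1,-1,-1,-1,-1,-1,-1]}'
python3 - <<'E'
from h import *
w=snap("wrist"); a=snap("scene");b=snap("side"); s=manip.sense(); print(s["tcp_pos"],s["force"])
p=s["tcp_pos"]; X=[p[0],p[1],p[2]-.1252]; print(X,proj(w,X),proj(b,X),proj(a,X))
crop(w,260,160,120,100,6,"w26c"); crop(b,340,150,100,80,6,"d26c"); crop(a,290,130,80,60,7,"s26c")
E
```

```text
t: 41.88
tcp_pos: [0.4038, -0.2923, 0.1954]
tool_rot: [0.592, 0.386, -0.592, 0.386]
force: [-0.4, -0.6, -1.1]
finger_gap: 0.276
[ 0.40378996 -0.29232612  0.19529515] [-0.26613489 -0.22356615 -1.44457928]
[np.float64(0.40378996132179656), np.float64(-0.2923261249699108), np.float64(0.07009514953113014)] [[323.70863809 224.34214276]] [[390.44529361 206.64597151]] [[332.15496444 162.33785426]]
```

View pics/w26c.png

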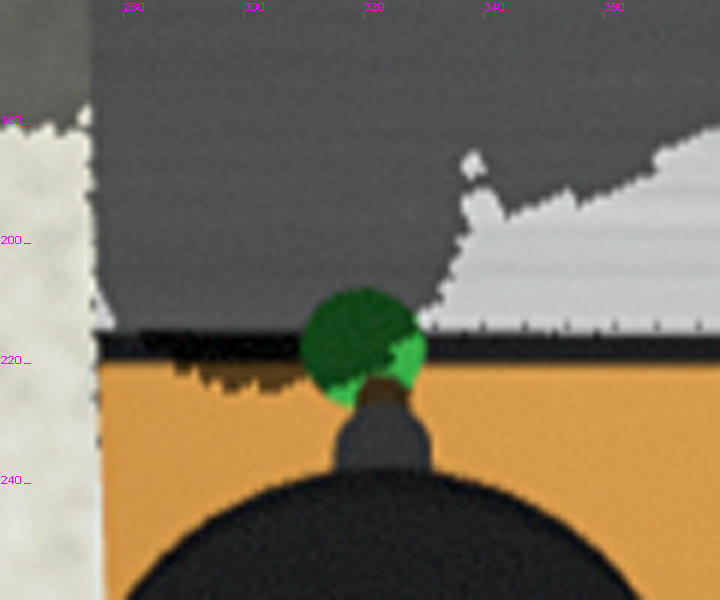

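View pics/d26c.png

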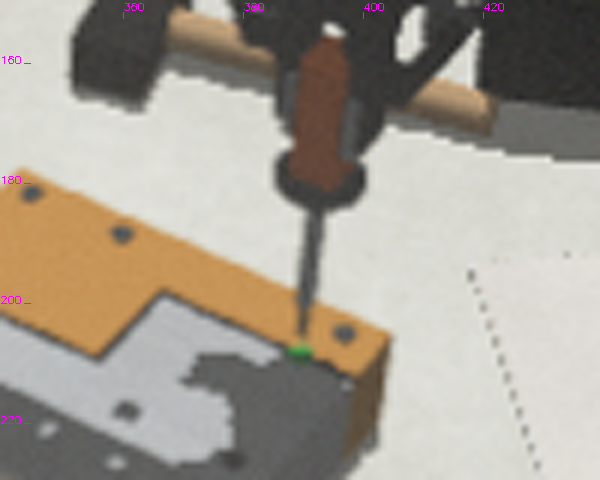

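View pics/s26c.png

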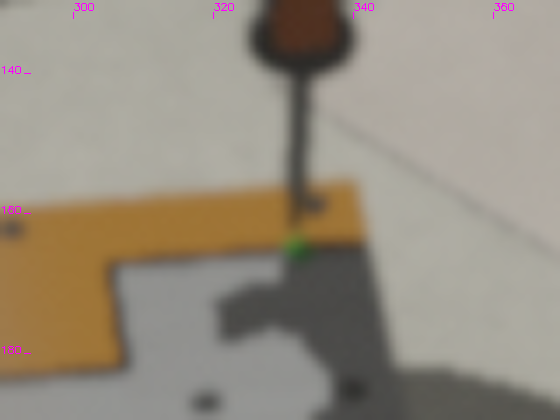

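Run:
```python
from h import *
w=snap("wrist"); p,R=tool()
for px in [(320,217.5),(320.4,218.1)]: print((R.T@(atz(w,px,.06)-p)*100).round(2))
a=snap("scene");b=snap("side")
# static cams relative: tip px vs predicted
print((R.T@(atz(b,(389.3,208.2),.06)-p)*100).round(2),(R.T@(atz(a,(331.3,164.9),.06)-p)*100).round(2))
```

```text
[13.53 -0.26 -0.21]
[13.53 -0.23 -0.17]
[13.53  0.4   0.21] [13.53  0.23  0.  ]
```

Run:
```python
from h import *
p,R=tool()
a=snap("scene");b=snap("side")
print((R.T@(atz(b,(389.7,209.8),.06)-p)*100).round(2),(R.T@(atz(a,(331.8,166),.06)-p)*100).round(2))
```

```text
[13.53 -0.04 -0.32] [13.53  0.14 -0.46]
```

```bash
python3 -m jog '{"linear":[[0,-0.1,-0.2],[0.2,-0.1,-0.25],[0.4,-0.1,-0.25],[0.6,-0.1,-0.25],[0.7,-0.1,-0.25],[0.7,-0.1,-0.25],[0.7,-0.1,-0.25],[0.7,-0.1,-0.25],[0.7,-0.1,-0.25],[0.7,-0.1,-0.25]],"twist":[0,0,0,0,0,0,0,0,0,0],"claw":[-1,-1,-1,-1,-1,-1,-1,-1,-1,-1]}'
python3 - <<'E'
from h import *
w=snap("wrist"); a=snap("scene");b=snap("side"); 
print([manip.sense()["force"][2].round(2)],tool()[0])
crop(w,260,160,120,100,6,"w27c"); crop(b,360,180,60,50,10,"d27c"); crop(a,310,140,50,40,10,"s27c")
E
```

```text
t: 43.12
tcp_pos: [0.4039, -0.2897, 0.1883]
tool_rot: [0.592, 0.386, -0.592, 0.386]
force: [0.6, 0.0, -0.8]
finger_gap: 0.277
[np.float64(-1.47)] [ 0.40393282 -0.28967964  0.18833575]
```

View pics/w27c.png

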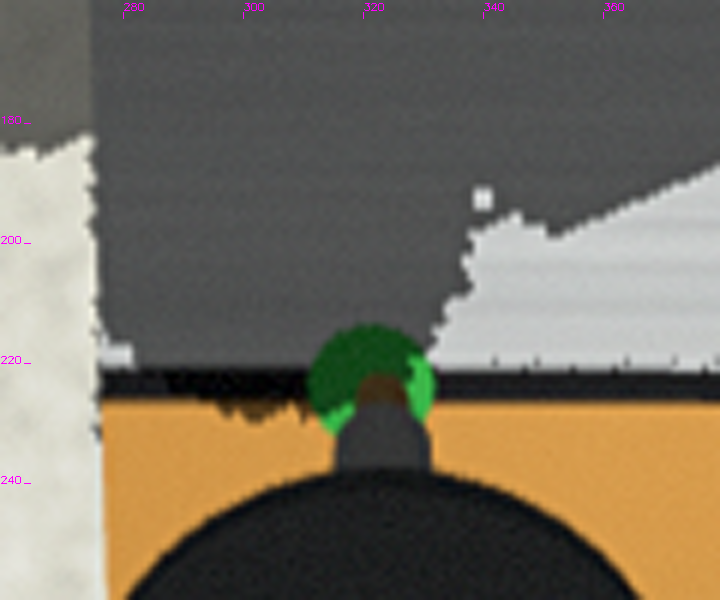

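View pics/d27c.png

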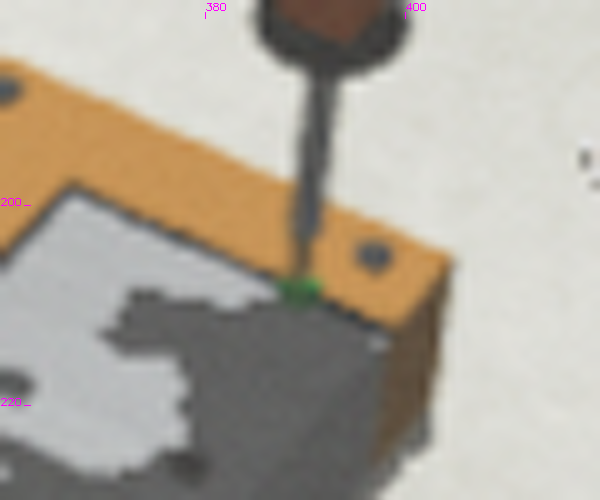

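View pics/s27c.png

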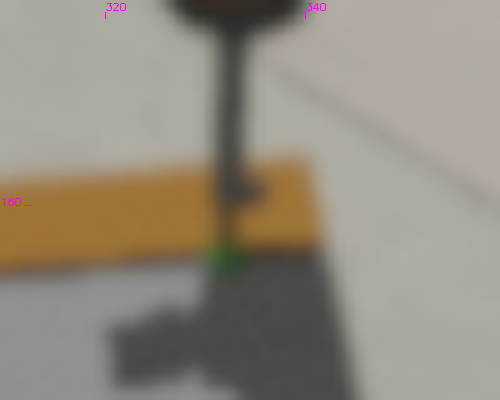

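```bash
python3 -m jog '{"linear":[[0.1,0,0],[0.2,0,0],[0.3,0,0],[0.4,0,0],[0.5,0,0],[0.5,0,0],[0.5,0,0],[0.5,0,0],[0.5,0,0],[0.5,0,0]],"twist":[0,0,0,0,0,0,0,0,0,0],"claw":[-1,-1,-1,-1,-1,-1,-1,-1,-1,-1]}'
python3 - <<'E'
from h import *
w=snap("wrist"); F=[]
for _ in range(4): snap("scene"); F.append(manip.sense()["force"].round(2).tolist())
print(F,tool()[0]); b=snap("side")
crop(w,260,160,120,100,6,"w28c"); crop(b,360,180,60,50,10,"d28c")
E
```

```text
t: 44.1
tcp_pos: [0.4039, -0.2897, 0.1833]
tool_rot: [0.592, 0.386, -0.592, 0.386]
force: [-0.4, -0.0, -0.1]
finger_gap: 0.272
[[-0.35, 0.98, -0.44], [-0.24, 0.17, -0.51], [-0.35, 0.03, -0.91], [0.3, -0.18, 0.77]] [ 0.40389393 -0.28963454  0.18326872]
```

View pics/w28c.png

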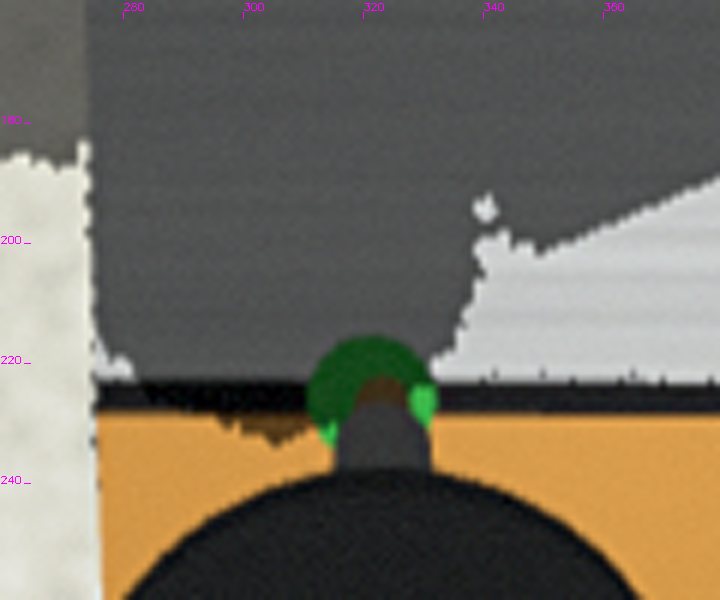

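View pics/d28c.png

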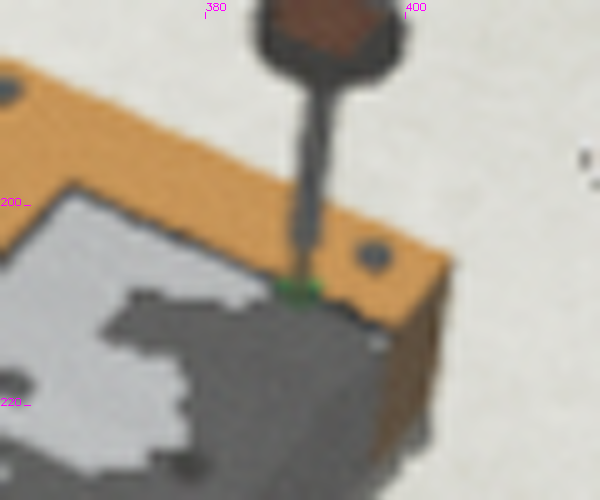

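```bash
python3 -m jog '{"linear":[[0.1,0,0],[0.2,0,0],[0.3,0,0],[0.3,0,0],[0.3,0,0],[0.3,0,0],[0.3,0,0]],"twist":[0,0,0,0,0,0,0],"claw":[-1,-1,-1,-1,-1,-1,-1]}'
python3 - <<'E'
from h import *
F=[]
for _ in range(8): snap("scene"); F.append(manip.sense()["force"][2].round(2))
print(np.mean(F),F,tool()[0]); b=snap("side");w=snap("wrist")
crop(w,260,160,120,100,6,"w29c"); crop(b,360,180,60,50,10,"d29c")
E
```

```text
t: 44.98
tcp_pos: [0.4039, -0.2896, 0.1803]
tool_rot: [0.592, 0.386, -0.592, 0.386]
force: [-0.3, 0.4, 0.6]
finger_gap: 0.276
0.475 [np.float64(-0.03), np.float64(-0.21), np.float64(0.59), np.float64(1.18), np.float64(0.61), np.float64(0.9), np.float64(0.73), np.float64(0.03)] [ 0.4039294  -0.28965482  0.1802824 ]
```

View pics/w29c.png

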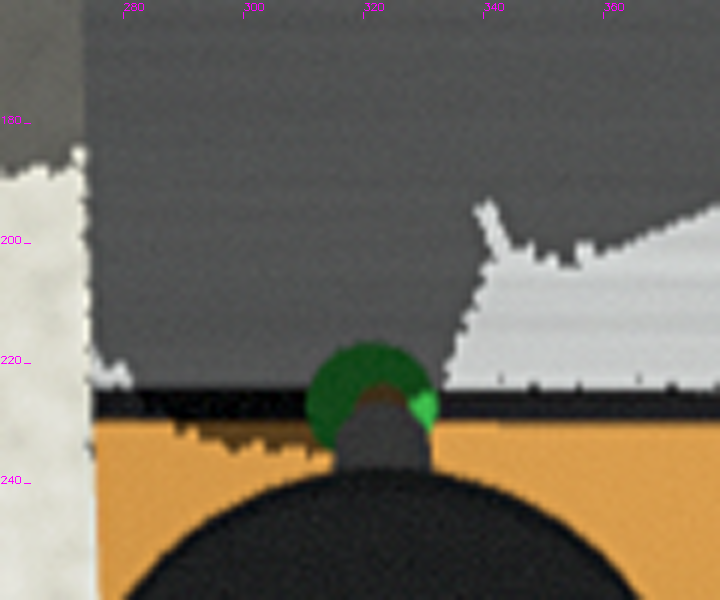

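View pics/d29c.png

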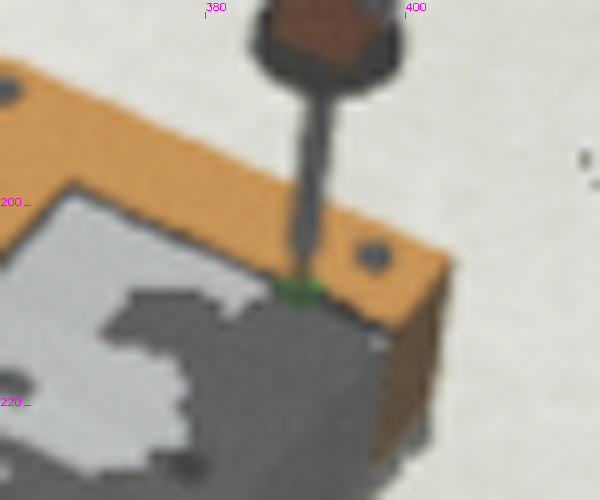

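Contact force is about 1.7 N, so about 4.7 mm compressed. The tip is on the green dot. Tracing leg 1 at 3 cm/s.

```bash
python3 -m jog '{"linear":[[0,0.15,0],[0,0.4,0],[0,0.65,0],[0,0.9,0],[0,1.15,0],[0,1.4,0],[0,1.65,0],[0,1.9,0],[0,2.15,0],[0,2.4,0],[0,2.65,0],[0,2.9,0],[0,3.15,0],[0,3.4,0],[0,3.6,0],[0,3.75,0],[0,3.85,0],[0,3.95,0],[0,4,0],[0,4,0]],"twist":[0,0,0,0,0,0,0,0,0,0,0,0,0,0,0,0,0,0,0,0],"claw":[-1,-1,-1,-1,-1,-1,-1,-1,-1,-1,-1,-1,-1,-1,-1,-1,-1,-1,-1,-1]}'
python3 - <<'E'
from h import *
F=[]
for _ in range(5): snap("scene"); F.append(manip.sense()["force"][2].round(2))
print(np.mean(F),tool()[0]); w=snap("wrist"); b=snap("side"); crop(w,240,160,200,110,4,"w30c"); crop(b,320,170,100,70,7,"d30c")
E
```

```text
t: 47.15
tcp_pos: [0.4407, -0.3059, 0.1803]
tool_rot: [0.592, 0.386, -0.592, 0.386]
force: [-1.0, 0.4, 1.0]
finger_gap: 0.274
0.5399999999999999 [ 0.44064411 -0.30588073  0.18034963]
```

View pics/w30c.png

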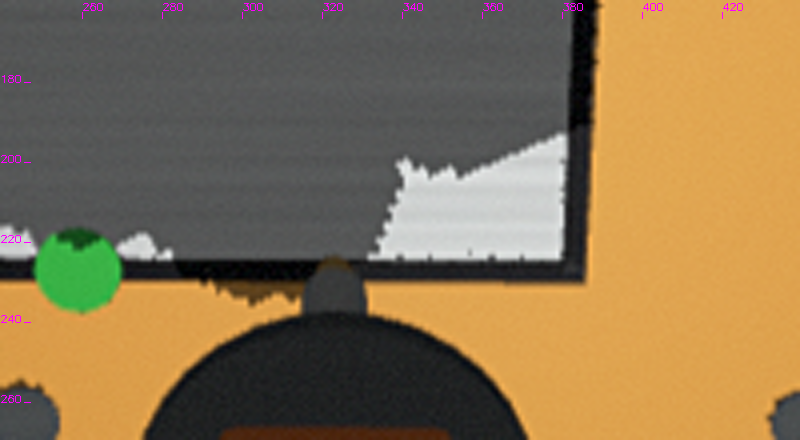

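View pics/d30c.png

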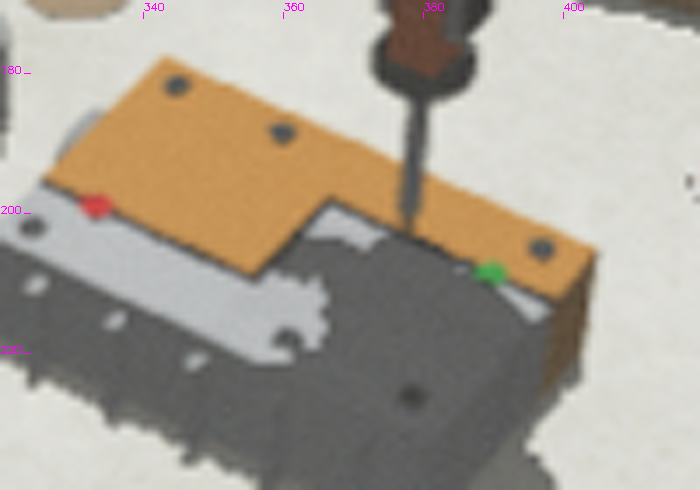

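```bash
python3 -m jog '{"linear":[[0,0.15,0],[0,0.4,0],[0,0.65,0],[0,0.9,0],[0,1.15,0],[0,1.4,0],[0,1.65,0],[0,1.9,0],[0,2.15,0],[0,2.4,0],[0,2.65,0],[0,2.9,0],[0,3.15,0],[0,3.4,0],[0,3.6,0],[0,3.75,0],[0,3.85,0],[0,3.95,0],[0,3.95,0],[0,3.95,0]],"twist":[0,0,0,0,0,0,0,0,0,0,0,0,0,0,0,0,0,0,0,0],"claw":[-1,-1,-1,-1,-1,-1,-1,-1,-1,-1,-1,-1,-1,-1,-1,-1,-1,-1,-1,-1]}'
python3 - <<'E'
from h import *
F=[]
for _ in range(5): snap("scene"); F.append(manip.sense()["force"][2].round(2))
print(np.mean(F),tool()[0]); w=snap("wrist"); b=snap("side"); crop(w,220,80,200,190,3.5,"w31c"); crop(b,320,170,100,70,7,"d31c")
E
```

```text
t: 49.17
tcp_pos: [0.477, -0.3219, 0.1804]
tool_rot: [0.592, 0.386, -0.592, 0.387]
force: [-0.2, 1.1, 0.9]
finger_gap: 0.273
0.522 [ 0.47694703 -0.3218927   0.18043375]
```

View pics/w31c.png

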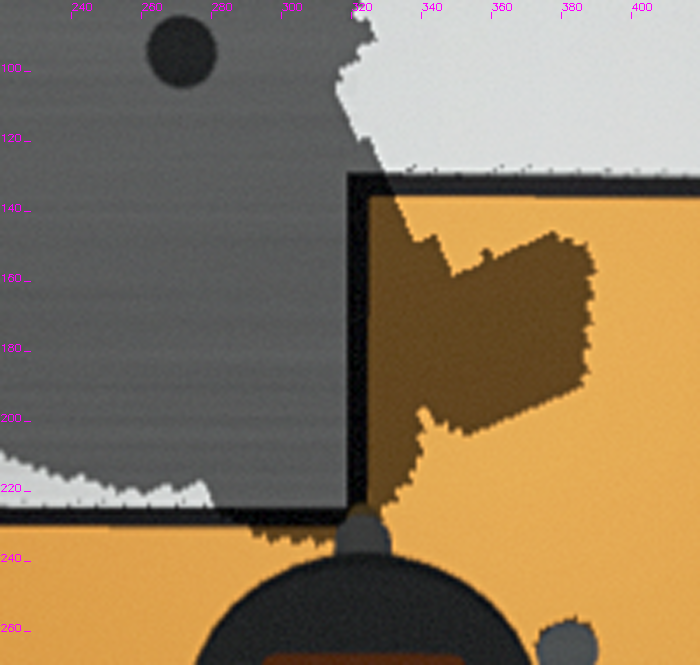

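View pics/d31c.png

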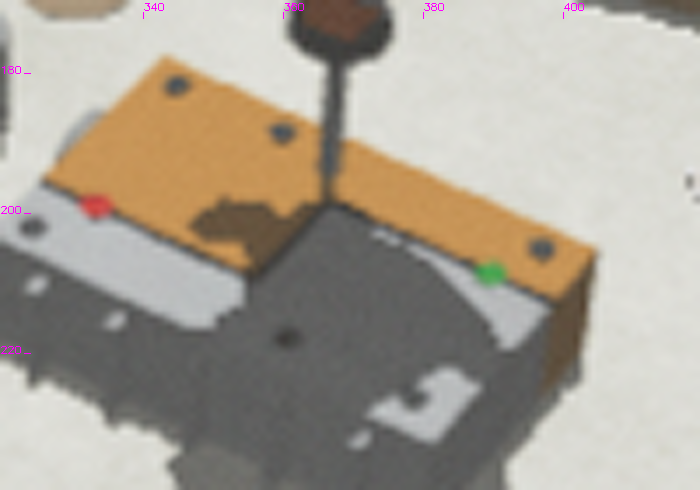

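```bash
python3 -m jog '{"linear":[[0,-0.05,-0.15],[0,-0.05,-0.4],[0,-0.05,-0.65],[0,-0.05,-0.9],[0,-0.05,-1.15],[0,-0.05,-1.4],[0,-0.05,-1.65],[0,-0.05,-1.9],[0,-0.05,-2.15],[0,-0.05,-2.4],[0,-0.05,-2.65],[0,-0.05,-2.8],[0,-0.05,-2.9],[0,-0.05,-3],[0,-0.05,-3],[0,-0.05,-3]],"twist":[0,0,0,0,0,0,0,0,0,0,0,0,0,0,0,0],"claw":[-1,-1,-1,-1,-1,-1,-1,-1,-1,-1,-1,-1,-1,-1,-1,-1]}'
python3 - <<'E'
from h import *
F=[]
for _ in range(5): snap("scene"); F.append(manip.sense()["force"][2].round(2))
print(np.mean(F),tool()[0]); w=snap("wrist"); crop(w,220,80,200,190,3.5,"w32c")
E
```

```text
t: 50.85
tcp_pos: [0.4884, -0.2937, 0.1802]
tool_rot: [0.593, 0.386, -0.592, 0.386]
force: [-0.7, -1.0, -0.3]
finger_gap: 0.279
0.534 [ 0.48827606 -0.29385512  0.18019173]
```

View pics/w32c.png

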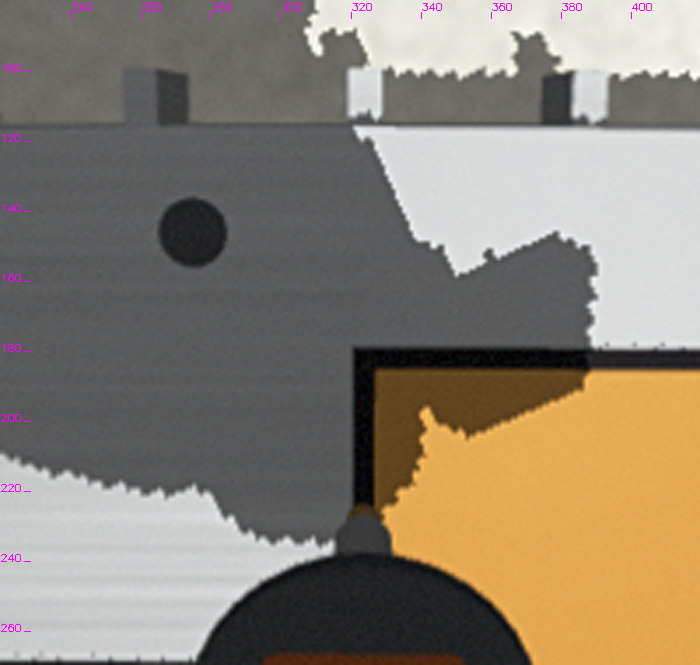

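Mid cross leg, exactly on the seam. Continue.

```bash
python3 -m jog '{"linear":[[0,0,-0.15],[0,0,-0.4],[0,0,-0.65],[0,0,-0.9],[0,0,-1.15],[0,0,-1.4],[0,0,-1.65],[0,0,-1.9],[0,0,-2.15],[0,0,-2.4],[0,0,-2.65],[0,0,-2.8],[0,0,-2.9],[0,0,-3],[0,0,-3],[0,0,-3]],"twist":[0,0,0,0,0,0,0,0,0,0,0,0,0,0,0,0],"claw":[-1,-1,-1,-1,-1,-1,-1,-1,-1,-1,-1,-1,-1,-1,-1,-1]}'
python3 - <<'E'
from h import *
F=[]
for _ in range(5): snap("scene"); F.append(manip.sense()["force"][2].round(2))
print(np.mean(F),tool()[0]); w=snap("wrist"); crop(w,240,130,320,140,2.5,"w33c")
E
```

```text
t: 52.48
tcp_pos: [0.5004, -0.2663, 0.1802]
tool_rot: [0.592, 0.386, -0.592, 0.386]
force: [-0.3, -0.3, 0.3]
finger_gap: 0.274
0.7659999999999999 [ 0.50039659 -0.26644064  0.18022866]
```

View pics/w33c.png

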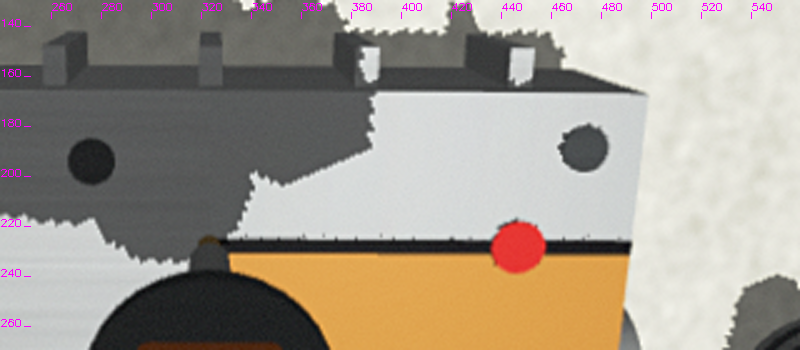

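```bash
python3 -m jog '{"linear":[[0,0.15,0],[0,0.4,0],[0,0.65,0.02],[0,0.9,0.02],[0,1.15,0.03],[0,1.4,0.03],[0,1.65,0.04],[0,1.9,0.05],[0,2.15,0.05],[0,2.4,0.05],[0,2.65,0.05],[0,2.9,0.05],[0,3.15,0.05],[0,3.4,0.05],[0,3.6,0.05],[0,3.75,0.05],[0,3.85,0.05],[0,3.95,0.05],[0,4,0.05],[0,4,0.05]],"twist":[0,0,0,0,0,0,0,0,0,0,0,0,0,0,0,0,0,0,0,0],"claw":[-1,-1,-1,-1,-1,-1,-1,-1,-1,-1,-1,-1,-1,-1,-1,-1,-1,-1,-1,-1]}'
python3 - <<'E'
from h import *
F=[]
for _ in range(5): snap("scene"); F.append(manip.sense()["force"][2].round(2))
print(np.mean(F),tool()[0]); w=snap("wrist"); crop(w,240,160,200,110,4,"w34c")
E
```

```text
t: 54.45
tcp_pos: [0.5371, -0.2833, 0.1803]
tool_rot: [0.592, 0.386, -0.592, 0.386]
force: [-0.8, 0.6, 0.6]
finger_gap: 0.272
0.744 [ 0.53702278 -0.28329345  0.18040429]
```

View pics/w34c.png

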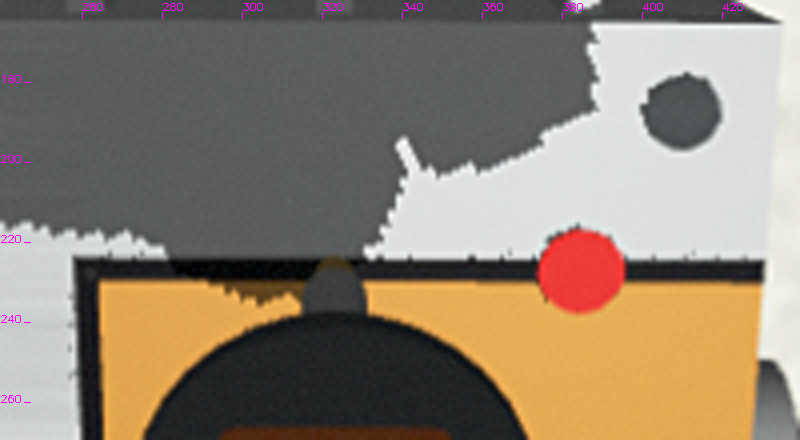

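```bash
python3 -m jog '{"linear":[[0,0.15,0],[0,0.4,0],[0,0.65,0],[0,0.9,0],[0,1.15,0],[0,1.4,0],[0,1.65,0],[0,1.9,0],[0,2.15,0],[0,2.4,0],[0,2.65,0],[0,2.9,0],[0,3.15,0],[0,3.4,0],[0,3.6,0],[0,3.75,0],[0,3.85,0],[0,3.95,0],[0,4,0],[0,4,0]],"twist":[0,0,0,0,0,0,0,0,0,0,0,0,0,0,0,0,0,0,0,0],"claw":[-1,-1,-1,-1,-1,-1,-1,-1,-1,-1,-1,-1,-1,-1,-1,-1,-1,-1,-1,-1]}'
python3 - <<'E'
from h import *
F=[]
for _ in range(5): snap("scene"); F.append(manip.sense()["force"][2].round(2))
print(np.mean(F),tool()[0]); w=snap("wrist"); crop(w,240,160,200,110,4,"w35c"); b=snap("side"); crop(b,300,160,100,70,7,"d35c")
E
```

```text
t: 56.42
tcp_pos: [0.5737, -0.2994, 0.1804]
tool_rot: [0.592, 0.386, -0.592, 0.386]
force: [-1.3, 1.1, 0.3]
finger_gap: 0.275
0.37399999999999994 [ 0.57360748 -0.29942881  0.1804018 ]
```

View pics/w35c.png

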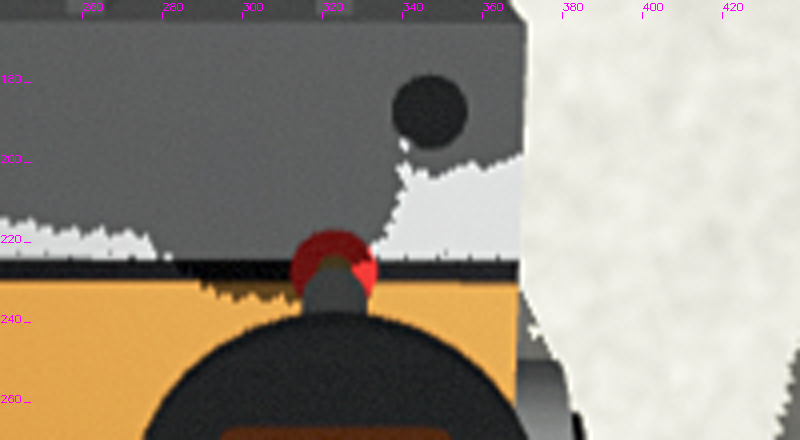

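View pics/d35c.png

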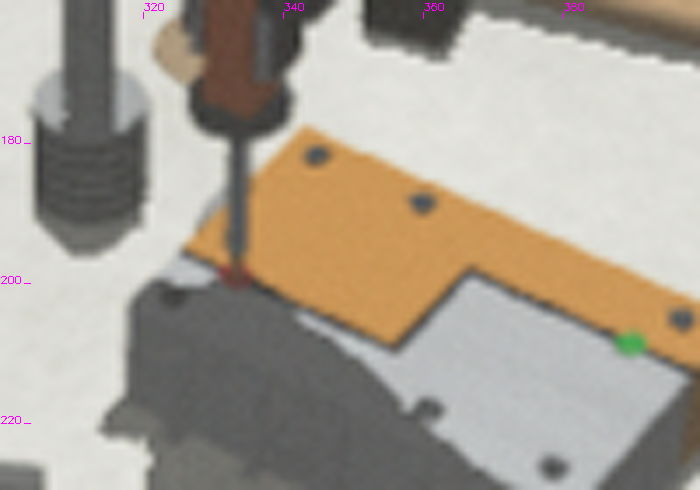

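At the red dot. Lift slowly off it, then return to the holder.

```bash
python3 -m jog '{"linear":[[-0.2,0,0],[-0.4,0,0],[-0.6,0,0],[-0.9,0,0],[-1.5,0,0],[-3,0,0],[-5,0,0],[-7,0,0],[-9,0,0],[-11,0,0],[-12,0,0],[-12,0,0],[-12,0,0],[-12,0,0],[-12,0,0]],"twist":[0,0,0,0,0,0,0,0,0,0,0,0,0,0,0],"claw":[-1,-1,-1,-1,-1,-1,-1,-1,-1,-1,-1,-1,-1,-1,-1]}'
python3 - <<'E'
from h import *
go([.6472,-.0872,.30],-8)
E
```

```text
t: 58.02
tcp_pos: [0.5726, -0.2987, 0.2984]
tool_rot: [-0.592, -0.387, 0.593, -0.385]
force: [0.8, 0.0, -2.1]
finger_gap: 0.275
tcp [ 0.5726 -0.2987  0.2984] jaw -23.8 linear [ -0.13  -1.7  -22.37] twist -0.275 q6 -0.24
```

```bash
python3 -m jog '{"linear":[[0,-0.1,-1.5],[0,-0.3,-3.5],[0,-0.4,-5.5],[0,-0.6,-7.5],[0,-0.7,-9.5],[0,-0.9,-11.5],[0,-1,-13.5],[0,-1.2,-15.5],[0,-1.3,-17.5],[0,-1.5,-19.5],[0,-1.6,-21],[0,-1.7,-22.4],[0,-1.7,-22.4],[0,-1.7,-22.4],[0,-1.7,-22.4],[0,-1.7,-22.4],[0,-1.7,-22.4],[0,-1.7,-22.4],[0,-1.7,-22.4],[0,-1.7,-22.4]],"twist":[0,-0.05,-0.1,-0.15,-0.2,-0.25,-0.275,-0.275,-0.275,-0.275,-0.275,-0.275,-0.275,-0.275,-0.275,-0.275,-0.275,-0.275,-0.275,-0.275],"claw":[-1,-1,-1,-1,-1,-1,-1,-1,-1,-1,-1,-1,-1,-1,-1,-1,-1,-1,-1,-1]}'
python3 - <<'E'
from h import *
w=snap("wrist","w36"); go([.6472,-.0872,.146],-8); b=snap("side"); crop(b,250,120,90,160,4,"d36c")
E
```

```text
t: 59.68
tcp_pos: [0.6481, -0.0879, 0.3003]
tool_rot: [-0.534, -0.464, 0.534, -0.464]
force: [0.9, 0.4, -0.9]
finger_gap: 0.279
tcp [ 0.6481 -0.0878  0.3003] jaw -8.1 linear [15.43 -0.1  -0.05] twist -0.001 q6 -0.16
```

View pics/w36.png

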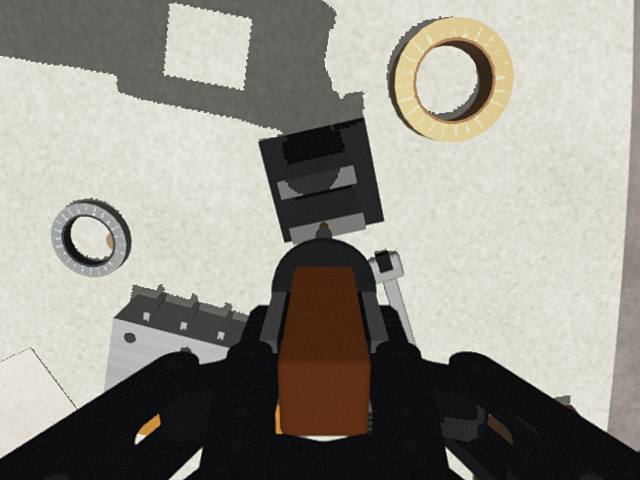

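View pics/d36c.png

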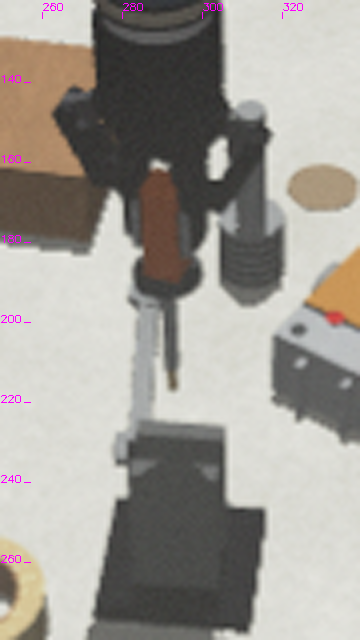

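```bash
python3 -m jog '{"linear":[[0.5,-0.1,-0.05],[1.5,-0.1,-0.05],[2.5,-0.1,-0.05],[3.5,-0.1,-0.05],[4.5,-0.1,-0.05],[5.5,-0.1,-0.05],[6.5,-0.1,-0.05],[7.5,-0.1,-0.05],[8.5,-0.1,-0.05],[9.5,-0.1,-0.05],[10.5,-0.1,-0.05],[11.5,-0.1,-0.05],[12.5,-0.1,-0.05],[13.5,-0.1,-0.05],[14.3,-0.1,-0.05],[14.9,-0.1,-0.05],[15.2,-0.1,-0.05],[15.3,-0.1,-0.05],[15.3,-0.1,-0.05],[15.3,-0.1,-0.05]],"twist":[0,0,0,0,0,0,0,0,0,0,0,0,0,0,0,0,0,0,0,0],"claw":[-1,-1,-1,-1,-1,-1,-1,-1,-1,-1,-1,-1,-1,-1,-1,-1,-1,-1,-1,-1]}'
python3 -m jog '{"linear":[[0,0,0],[0,0,0],[0,0,0],[0,0,0],[0,0,0]],"twist":[0,0,0,0,0],"claw":[-1,-1,-1,-1,-1]}'
python3 - <<'E'
from h import *
F=[]
for _ in range(5): snap("scene"); F.append(manip.sense()["force"].round(1).tolist())
print(F,tool()[0]); b=snap("side"); crop(b,250,120,90,160,4,"d37c")
E
```

```text
t: 61.45
tcp_pos: [0.6476, -0.0869, 0.1477]
tool_rot: [0.534, 0.463, -0.534, 0.464]
force: [-1.1, 1.2, -1.3]
finger_gap: 0.275
t: 61.87
tcp_pos: [0.6473, -0.0868, 0.1474]
tool_rot: [0.534, 0.464, -0.534, 0.464]
force: [-0.4, -0.2, -1.1]
finger_gap: 0.279
[[-0.1, 0.3, -1.4], [-0.3, 0.3, -0.4], [0.1, -0.7, -2.0], [-0.3, 0.6, -1.4], [0.1, 0.5, -0.8]] [ 0.64721153 -0.08679251  0.14721783]
```

View pics/d37c.png

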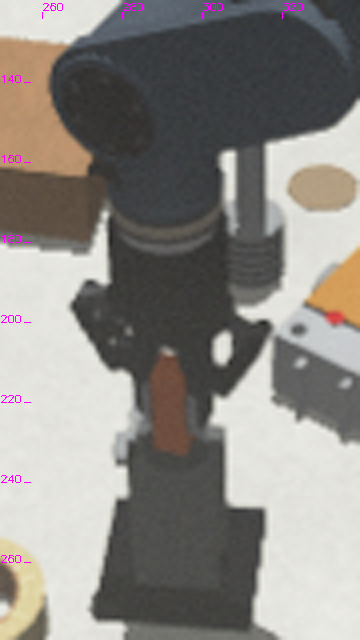

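The collar is about 2 mm above the seat, with no contact force. Lower the last bit, release gently and retreat.

```bash
python3 -m jog '{"linear":[[0.1,0,0],[0.2,0,0],[0.2,0,0],[0.2,0,0],[0.2,0,0],[0.2,0,0],[0.2,0,0],[0.2,0,0],[0.2,0,0],[0.2,0,0],[-1,0,0],[-3,0,0],[-5,0,0],[-8,0,0],[-11,0,0],[-13,0,0],[-13,0,0],[-13,0,0],[-13,0,0],[-13,0,0]],"twist":[0,0,0,0,0,0,0,0,0,0,0,0,0,0,0,0,0,0,0,0],"claw":[-1,-1,-1,-1,0,0.5,1,1,1,1,1,1,1,1,1,1,1,1,1,1]}'
python3 - <<'E'
from h import *
w=snap("wrist","w38"); snap("scene","s38"); b=snap("side","d38"); go([.6472,-.0872,.146]); crop(b,240,170,110,120,5,"d38c")
E
```

```text
t: 63.83
tcp_pos: [0.6461, -0.0865, 0.2756]
tool_rot: [-0.533, -0.465, 0.534, -0.463]
force: [-0.1, 0.2, 0.2]
finger_gap: 0.996
tcp [ 0.6465 -0.0866  0.2757] jaw -8.0 linear [12.97  0.11  0.05]
```

View pics/w38.png

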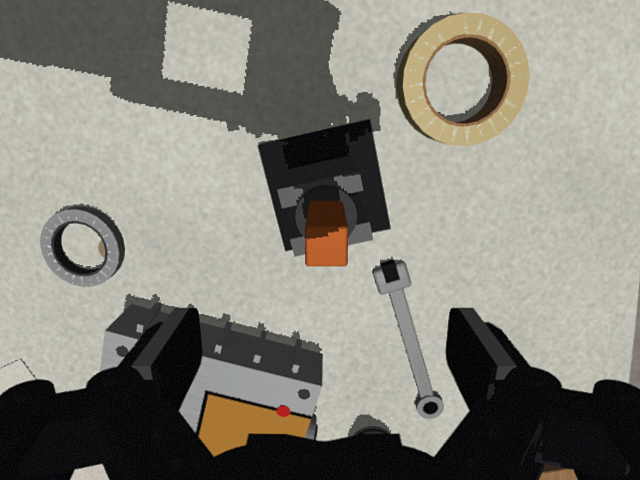

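View pics/d38c.png

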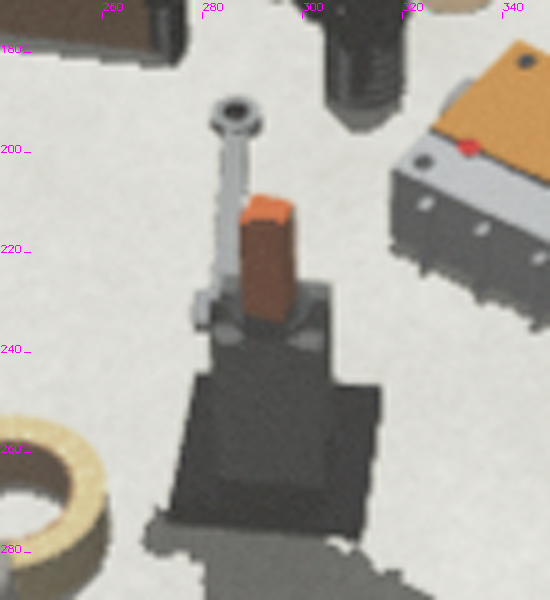

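View pics/s38.png

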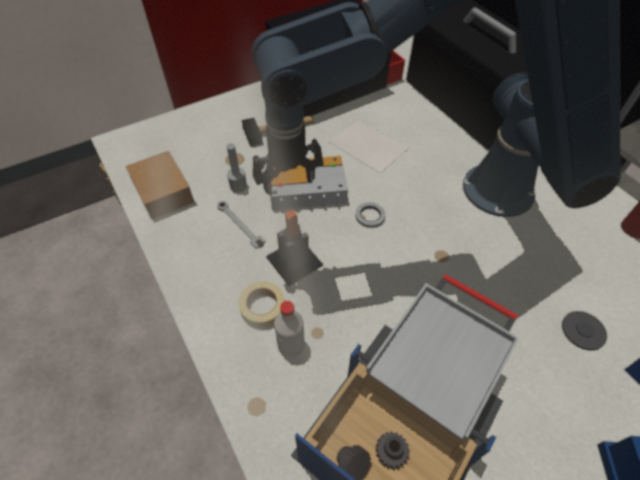

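View pics/d38.png

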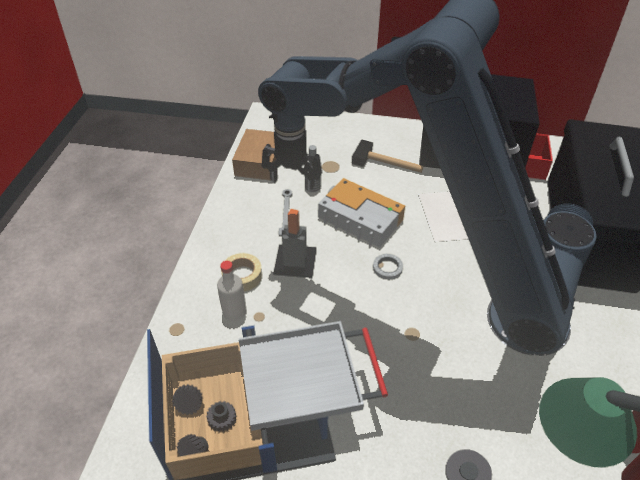

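Run:
```python
from h import *
print(manip.sense()["t"],manip.sense()["force"]); print(manip.sign_off())
```

```text
63.9833 [-0.34292441 -0.34217936  0.00369659]
the job is handed in; nothing more can be done
None
```

I did the whole task and handed it in at about 64 s of the 210 s allowed. The hand-in reports no verdict, so the checks below come from the last pictures and force readings.

- **Gears:** Three worn gears were present. I set all three on the level tray, well inside its walls, and tipped it to about 0.9 rad with the red handle. All three slid into the crate, and I lowered the tray until it was level and let go. In the last pictures two gears in the crate are fully visible. The third is half hidden behind the crate wall, but lies inside it.
- **Seam:** I ran the probe from the green dot to the red dot at about 3 cm/s, stopping briefly at mid-legs and corners. At every stop I checked, the tip was on the dark line within about 1 mm. Contact force stayed between about 1.6 and 2.0 N, roughly half the spring's travel.
- **Final state:** The probe hangs upright in the holder with its collar on the walls, and the tray is level. The bystanders look unmoved, and the gripper is open about 8 cm above the probe with no contact force.
- **What disagreed:** The scene, side and wrist cameras differed by up to about 6 mm on the green dot, so I used the probe tip against the dot in the close wrist view. The first wrist measurement of a gear was about 12 mm off because the arm was still settling, so I repeated it. Force readings scatter by about 0.5 N, so the contact forces are averages.

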